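Put together a small tiered shelf in the laundry room

ROBOT

A 7-joint arm with a two-finger parallel gripper is mounted at the origin on the work surface. World frame = base frame: x ahead of the robot, y to its left, z up, the work surface at z = 0. Lengths are in m, angles in rad, forces in N, time in s.
With the tool pointing down it reaches from about 0.425 to 0.925 m from the base axis. Payload 6.8 kg.
Tool frame: the origin (TCP) lies at the centre of the arm's flange, where the gripper is bolted on; the fingertips stand 173 mm ahead of it and the grasp point (between the pads) lies 155 mm ahead of it (finger_overhang is the distance from the TCP to the fingertips, in m); y points along the fingers, z is the direction in which the jaws open and shut, and the axes are right-handed (so a half turn about y gives the same grasp; the last joint's range is limited). The gripper opens to 85 mm and grips with 20 to 120 N. Pads are 22 mm wide; open, the fingers measure 114 mm over their backs; the gripper's body (76 mm by 85 mm) begins 54 mm behind the grasp point. The pads swing forward as they close: fully open they stand 13 mm farther back than shut.
Start: joints at [-1.228, 0.477, 0.022, 1.555, -0.011, 1.109, -0.083], TCP at [0.294, 0.608, 0.405] pointing down, gripper open.
Joint ranges: [-2.96, 2.96], [-0.34, 2.1], [-1.41, 1.46], [0.24, 2.44], [-1.37, 4.51], [0.17, 1.92], [-2.96, 2.96]. Speed limits (rad/s): [2.39, 2.39, 3.14, 3.14, 3.14, 3.14, 3.14].

INTERFACE

Orientations are given as a rotation vector (axis times angle).
In Python, from bench import get_obs, grab_frame, hand_in, finger_overhang gives the robot as it stands. The module is installed in compiled form; this text tells all that it offers.
- The arm moves only by the shell command python3 -m jog 'ROWS' [FORCE]. ROWS is JSON, a list of rows, each a list of 3 entries, a list of its own where there are three numbers: the shift along the tool's x, y, z in cm, then the turn about the tool's y in rad, then the gripper command: -1 is fully open, 1 is shut, values between are in proportion. In form: [[[x, y, z], twist, gripper], ...]. A call has 1 to 10 rows; each row is the pose to reach, as a shift and turn from the pose commanded when the call began, along the tool's axes at that moment; what a row does not reach only later rows make up. A row lasts 1/8 s, in which the tool goes at most 62.5 mm and 10.7 degrees, less where a joint would pass 70% of its speed; a pose out of reach is approached as far as the arm can. A call with a gripper value outside its range is refused whole. The fingers move at their own pace and stop on an object; FORCE is the grip in N (left out, the last holds). Time passes only in rows, so rows that repeat a pose let the fingers close. It gives the time, the measured TCP pose, the force and the opening at its end, in the units of the state.
- get_obs(): the state, without advancing time (a new reading comes with each control period).
- grab_frame(name): name is "scene" or "top"; returns a dict with "image" (400x640x3 uint8, blue, green, red), "fx", "fy", "cx", "cy" (pixels), "origin" and "rotation" of the camera in the world. Camera axes: x right, y up, looking along -z (the intrinsics and any distortion apply to the point x, -y, -z); pixel columns grow to the right and rows downward; lengths in m; the calibration is good to about 2 mm. A picture is of the moment at which its call begins. There is no depth.
- hand_in(): hands the job in, once; it reports no verdict.
The state is a dict: "clock": time; "joints": joint angles; "qvel": joint speeds; "tau": joint torques, N m; "tcp_pos": TCP position; "orientation": TCP orientation; "contact_force": force on the tool from outside, world axes, zero at the start; "moment": the same for the moment, N m; "grip_width": finger opening in m.
Only numpy, scipy, OpenCV 4.12 (cv2) and the standard library are available. Lean on these libraries where they do the work, as an engineer would, in place of code of your own. Each camera call takes 0.05 s, during which the arm holds its last target.

TASK

Put the little shelf together: lift the larger tray with the wide holes from its sloping stand and lower it over the four posts of the foot until it sits level on the lower ledges, then do the same with the smaller tray, so that it sits level on the upper ledges. Lower the trays onto the posts rather than letting them fall, let go, and leave the bottle, vase, jar and carton standing where they are.

Things in the scene. Friction and masses are not known exactly. Their poses are not given: they have to be found in the camera images.
- rack_foot: white plastic foot of a small shelf, 160 x 210 x 20 mm, fixed, with 4 stepped posts at x = +-55, y = +-80 mm. Heights over its origin: posts are 28 mm thick up to a ledge at 50 mm, 18 mm thick up to a ledge at 122 mm (rim bevelled to 15 mm in the last 3 mm), 8 mm thick to 144 mm, then taper to a 3 mm tip at 152 mm. Origin: centre of its underside; z up
- wide_tray_grip (a point): middle of the grey upright grip plate (12 mm thick in x, 80 mm long in y, 50 mm high) on the larger tray: 33 mm above its underside, 25 mm above its deck; z normal to the deck. Starts on stand_a tilted 36 degrees, z leaning to the stand's -x, low edge against the lip, up to 15 mm off the stand's middle in y. Seated, it is 83 mm above the rack foot's origin
- small_tray_grip (a point): middle of the grey upright grip plate (12 mm thick in x, 80 mm long in y, 50 mm high) on the smaller tray: 33 mm above its underside, 25 mm above its deck; z normal to the deck. Starts on stand_b tilted 28 degrees, z leaning to the stand's -x, low edge against the lip, up to 15 mm off the stand's middle in y. Seated, it is 155 mm above the rack foot's origin
- wide_tray: larger tray, the lower tier: white plastic, deck 160 x 210 x 8 mm (x by y), 10 mm rim standing on its edge, a round hole of 21 mm diameter near each corner at x = +-55, y = +-80 mm, grip plate in the middle. Half-turn symmetric about z. About 0.3 kg. Origin: centre of its underside, axes as for its grip point
- small_tray: smaller tray, the upper tier: white plastic, deck 140 x 190 x 8 mm (x by y), 10 mm rim standing on its edge, a round hole of 11 mm diameter near each corner at x = +-55, y = +-80 mm, grip plate in the middle. Half-turn symmetric about z. About 0.3 kg. Origin: centre of its underside, axes as for its grip point
- stand_a: fixed wooden stand with a sloping board 170 mm (up the slope) by 260 mm (y), tilted 36 degrees, low edge towards its -x with a lip 12 mm high; middle of the board 82 mm, high edge about 132 mm above the table. Origin on the table under the middle of the board
- stand_b: fixed wooden stand with a sloping board 150 mm (up the slope) by 240 mm (y), tilted 28 degrees, low edge towards its -x with a lip 12 mm high; middle of the board 68 mm, high edge about 103 mm above the table. Origin on the table under the middle of the board
- bottle: bystander: upright white plastic bottle with a grey cap, 64 mm wide, 250 mm tall; origin: centre of its underside
- vase: bystander: upright terracotta vase, 72 mm wide, 220 mm tall; origin: centre of its underside
- carton: bystander: small cardboard carton, 60 x 60 x 70 mm high; origin: centre of its underside
- jar: bystander: green glass jar with a steel lid, 72 mm wide, 90 mm tall; origin: centre of its underside

How it is judged:
On the way:
1. the larger tray sits level on the lower ledges, all four posts through its holes, and is let go (horizontal distance between wide_tray_grip and rack_foot below 0.004 m and z of wide_tray_grip in the frame of rack_foot between 0.079 and 0.087 m and angle between wide_tray_grip's own z axis and vertical below 0.035 rad and angle between the y axis of wide_tray_grip and the y axis of rack_foot, either way round below 0.06 rad and linear speed of wide_tray below 0.02 m/s and angular speed of wide_tray below 0.1 rad/s and contact force between the fingers and wide_tray below 0.1 N), for 0.2 s.
At the end, for the whole second after the job is handed in: Both trays are on all four posts, let go and at rest: grip point of the larger 83 +-4 mm and of the smaller 155 +-4 mm over the foot's origin, each within 4 mm of its centre axis, 0.035 rad of level and 0.06 rad of its direction (either way round) (all of step 1 and horizontal distance between small_tray_grip and rack_foot below 0.004 m and z of small_tray_grip in the frame of rack_foot between 0.151 and 0.159 m and angle between small_tray_grip's own z axis and vertical below 0.035 rad and angle between the y axis of small_tray_grip and the y axis of rack_foot, either way round below 0.06 rad and linear speed of small_tray below 0.02 m/s and angular speed of small_tray below 0.1 rad/s and contact force between the fingers and small_tray below 0.1 N); the robot touches nothing.
It fails at once if the bottle is pushed over 30 mm or tipped (distance of bottle from where it was at the start of the episode above 0.03 m or angle between bottle's own z axis and vertical above 0.3 rad).
It fails at once if the vase is pushed over 30 mm or tipped (distance of vase from where it was at the start of the episode above 0.03 m or angle between vase's own z axis and vertical above 0.3 rad).
It fails at once if the jar is pushed over 30 mm or tipped (distance of jar from where it was at the start of the episode above 0.03 m or angle between jar's own z axis and vertical above 0.3 rad).
It fails at once if the carton is pushed over 30 mm or tipped (distance of carton from where it was at the start of the episode above 0.03 m or angle between carton's own z axis and vertical above 0.3 rad).
It fails at once if a tray falls: it moves faster than 0.5 m/s while out of the fingers ((linear speed of wide_tray above 0.5 m/s and contact force between the fingers and wide_tray below 0.1 N) or (linear speed of small_tray above 0.5 m/s and contact force between the fingers and small_tray below 0.1 N)).
It also fails if it takes over 72 s, if anything falls off the work surface, if the arm or the gripper's body presses on something with over 40 N, if the wrist force passes 120 N, or if a joint passes its speed limit or range.

## Working session

There is one attempt and no reset: what is moved stays moved. The work goes in short steps, Python scripts to look and compute and a shell command to move; the robot and the scene stay as the last step left them, time stands still between calls to the robot, and variables do not carry over. Pictures are saved under pics/ and viewed, and the job is handed in when it is done.

```bash
ls; mkdir -p pics; python3 - <<'E'
from bench import *
import cv2
o=get_obs(); print(o, finger_overhang if not callable(finger_overhang) else finger_overhang())
for n in ("scene","top"):
    f=grab_frame(n); cv2.imwrite(f"pics/{n}0.png",f["image"]); print({k:v for k,v in f.items() if k!="image"})
E
```

```text
pics
{'clock': 0.0, 'joints': array([-1.22813189,  0.47778828,  0.0223224 ,  1.55646645, -0.01151422,
        1.10930419, -0.08307767]), 'qvel': array([ 0.00056712, -0.00023397,  0.00150399, -0.00089588,  0.0001079 ,
       -0.00038144, -0.0016104 ]), 'tau': array([-4.83026051e-04, -5.96453047e+01,  1.60757292e+00, -2.81190580e+01,
        1.23606206e-02,  9.24974534e-03,  2.61049968e-05]), 'tcp_pos': array([0.29392508, 0.60732959, 0.40372668]), 'orientation': array([-1.54356634,  0.35376821, -0.35329835]), 'contact_force': array([0.44460141, 0.66076097, 0.2052711 ]), 'moment': array([-0.00677183,  0.0577864 , -0.03889749]), 'grip_width': 0.08576626345156452} 0.1734
{'fx': 517.8670550886446, 'fy': 517.8670550886446, 'cx': 322.92993637256694, 'cy': 200.1860804865581, 'origin': array([ 1.5379945 , -0.76595273,  0.87577495]), 'rotation': array([0.93839276, 0.46312784, 0.82719447])}
{'fx': 455.9387658024611, 'fy': 455.9387658024611, 'cx': 322.0455784087179, 'cy': 201.2839406691367, 'origin': array([0.48505654, 0.01855542, 1.2874774 ]), 'rotation': array([ 0.04740724, -0.0773824 , -1.56269225])}
```

View pics/scene0.png

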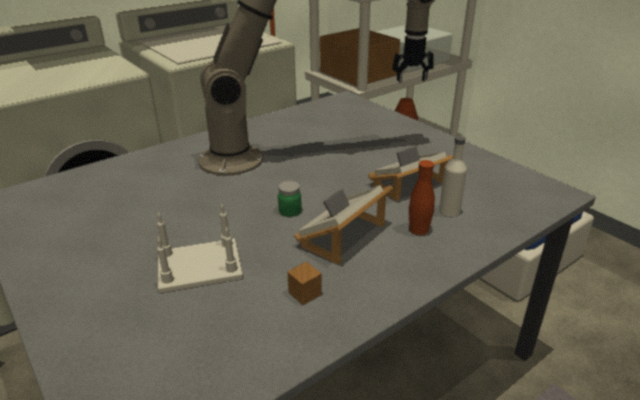

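View pics/top0.png

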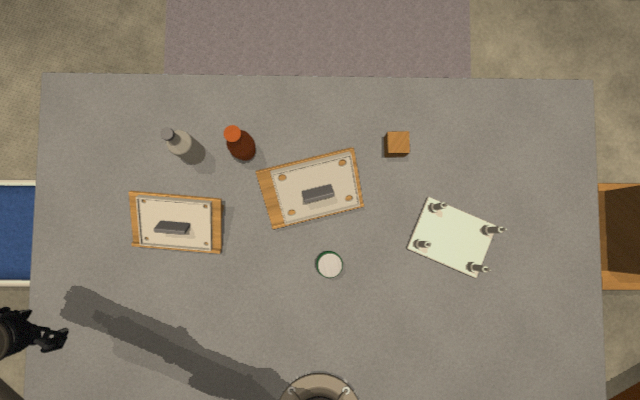

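```bash
cat > h.py <<'E'
import numpy as np, cv2
from scipy.spatial.transform import Rotation as R
from bench import *
def ray(f,u,v):
    d=np.array([(u-f["cx"])/f["fx"],-(v-f["cy"])/f["fy"],-1.0])
    return f["origin"],R.from_rotvec(f["rotation"]).apply(d)
def cast(f,u,v,z):
    o,d=ray(f,u,v); return o+d*(z-o[2])/d[2]
def proj(f,p):
    q=R.from_rotvec(f["rotation"]).inv().apply(np.atleast_2d(p)-f["origin"])
    return np.c_[f["cx"]-f["fx"]*q[:,0]/q[:,2], f["cy"]+f["fy"]*q[:,1]/q[:,2]]
def crop(f,x0,y0,x1,y1,s,name):
    cv2.imwrite(name,cv2.resize(f["image"][y0:y1,x0:x1],None,fx=s,fy=s,interpolation=cv2.INTER_CUBIC))
def st():
    o=get_obs(); r=R.from_rotvec(o["orientation"]).as_matrix()
    print("t",round(o["clock"],2),"tcp",o["tcp_pos"].round(4),"F",o["contact_force"].round(1),"M",o["moment"].round(2),"w",round(o["grip_width"],4))
    print("axes x",r[:,0].round(3),"y",r[:,1].round(3),"z",r[:,2].round(3)); return o,r
E
python3 - <<'E'
from h import *
f=grab_frame("top")
crop(f,120,140,380,270,3,"pics/c1.png"); crop(f,390,180,530,290,5,"pics/c2.png")
f=grab_frame("scene")
crop(f,140,200,260,300,6,"pics/c3.png"); crop(f,280,130,470,270,4,"pics/c4.png")
st()
E
```

```text
t 0.2 tcp [0.294  0.6074 0.4041] F [0.  0.1 0.5] M [-0.04  0.04 -0.06] w 0.0855
axes x [ 0.9   -0.436  0.   ] y [-0.    -0.001 -1.   ] z [ 0.436  0.9   -0.001]
```

View pics/c1.png

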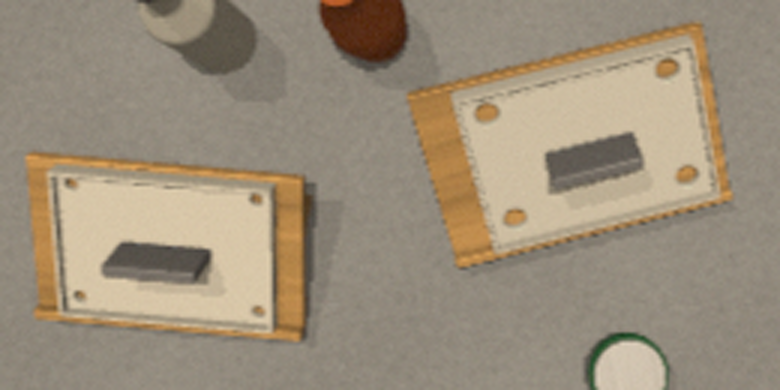

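View pics/c2.png

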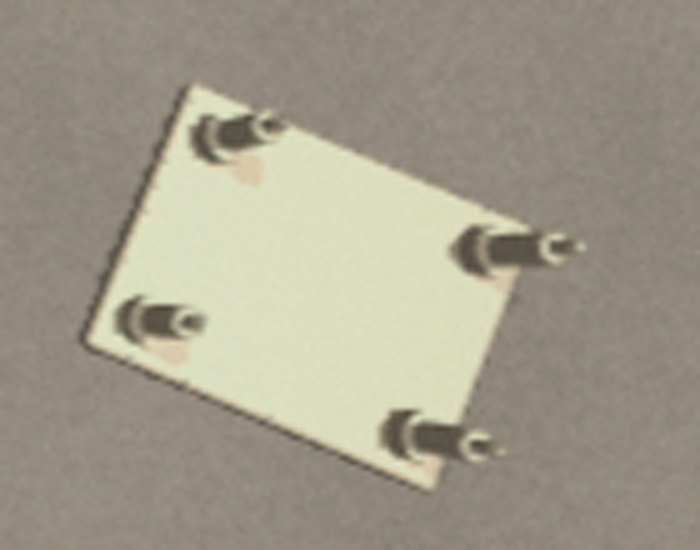

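View pics/c3.png

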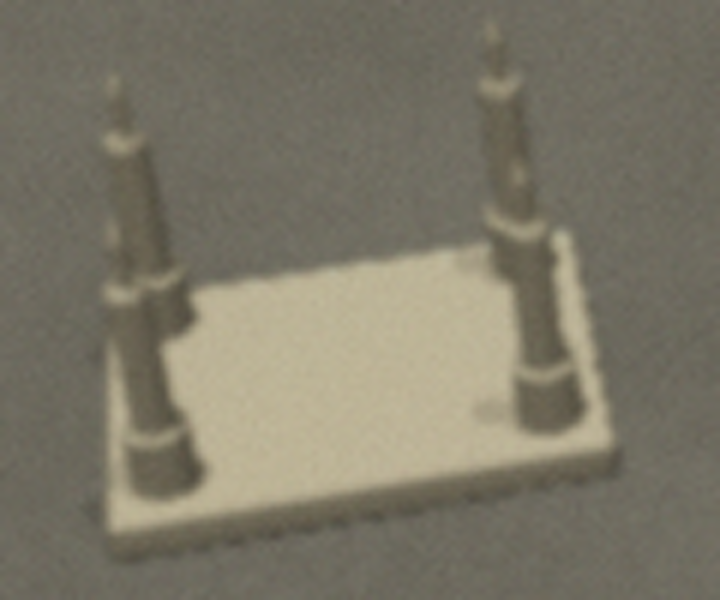

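View pics/c4.png

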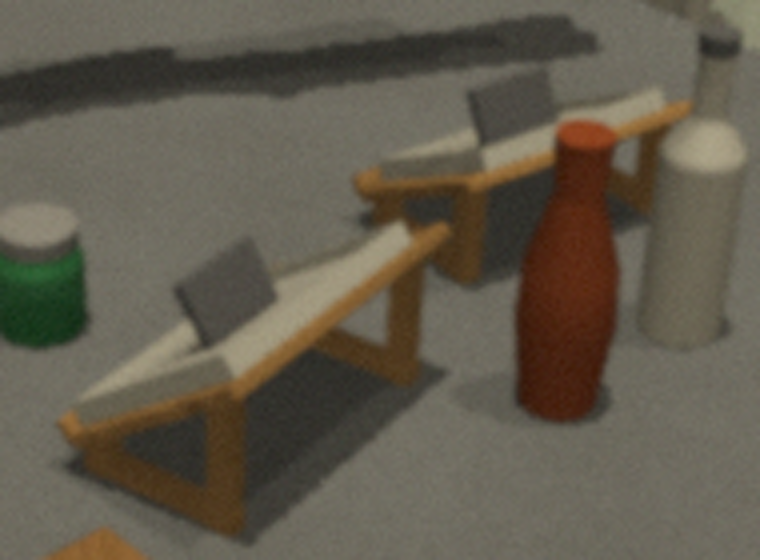

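```bash
cat > m.py <<'E'
from h import *
def cc(P,s,x0,y0): return (np.array(P,float)+.5)/s-.5+[x0,y0]
def fit(pts,model):  # rigid 2D: world = c + Rz*model
    mp,mm=pts[:,:2].mean(0),model.mean(0); A=(model-mm).T@(pts[:,:2]-mp)
    th=np.arctan2(A[0,1]-A[1,0],A[0,0]+A[1,1]); c,s=np.cos(th),np.sin(th)
    Rz=np.array([[c,-s],[s,c]]); res=pts[:,:2]-mp-(model-mm)@Rz.T
    return mp-Rz@mm,th,(res*1000).round(1)
E
python3 - <<'E'
from m import *
f=grab_frame("top"); im=f["image"]
hsv=cv2.cvtColor(im,cv2.COLOR_BGR2HSV)
# foot mask
roi=np.zeros(im.shape[:2],np.uint8); roi[190:285,400:515]=1
m=((hsv[...,2]>185)*roi*255).astype(np.uint8)
m=cv2.morphologyEx(m,cv2.MORPH_OPEN,np.ones((3,3)))
c=max(cv2.findContours(m,cv2.RETR_EXTERNAL,cv2.CHAIN_APPROX_NONE)[0],key=cv2.contourArea)
print(cv2.boxPoints(cv2.minAreaRect(c)))
M4=np.array([[.055,.08],[.055,-.08],[-.055,.08],[-.055,-.08]])
# foot from ledge rings z=.122 (manual from crop), order +x+y(left top), +x-y, -x+y,-x-y in image sense
L=cc([(267,125),(558,248),(190,322),(480,446)],5,390,180)
p=np.array([cast(f,u,v,.122) for u,v in L]); print("foot ledges122",fit(p,M4))
L=cc([(224,130),(475,250),(140,320),(405,433)],5,390,180)
p=np.array([cast(f,u,v,.05) for u,v in L]); print("ledges50",fit(p,M4))
B=cc([(193,85),(527,230),(88,345),(432,489)],5,390,180)
p=np.array([cast(f,u,v,.02) for u,v in B]); print("base",fit(p,M4*[80/55,105/80]))
# holes
for name,P,t,zm,k in (("wide",[(486,113),(667,68),(515,217),(686,174)],36,.082-.005*.588,0),("small",[(71,184),(256,199),(80,295),(258,310)],28,.068-.005*.47,0)):
    t=np.radians(t); L=cc(P,3,120,140); q=[]
    for u,v in L:
        x0,y0=int(round(u)),int(round(v)); w=5
        h=hsv[y0-w:y0+w+1,x0-w:x0+w+1].astype(float); wt=np.clip(h[...,1]-np.median(h[...,1])-20,0,None)
        yy,xx=np.mgrid[y0-w:y0+w+1,x0-w:x0+w+1]; q.append((( wt*xx).sum()/wt.sum(),(wt*yy).sum()/wt.sum()))
    q=np.array(q); print(L.round(1).tolist(),q.round(1).tolist())
    for Q in (L,q):
        zs=[zm+s*.055*np.sin(t)+.008*np.cos(t) for s in (1,1,-1,-1)]
        p=np.array([cast(f,u,v,z) for (u,v),z in zip(Q,zs)])
        mod=M4*[np.cos(t),1]+[-.008*np.sin(t),0]
        c,th,res=fit(p,mod)
        g=c+np.array([np.cos(th),np.sin(th)])*(-.033*np.sin(t)); print(name,"origin",c,"yaw",th,"grip",g,zm+.033*np.cos(t),"res",res.tolist())
# bystanders
for n,u,v,z in (("bottle cap",168,134,.25),("vase top",234,132,.22),("jar",329,264,.09),("carton",398,141,.07)): print(n,cast(f,u,v,z))
E
```

```text
[[406.50717 247.86552]
 [428.35788 196.45207]
 [497.34677 225.77235]
 [475.49606 277.1858 ]]
foot ledges122 (array([ 0.49015934, -0.36901392]), np.float64(-0.3947683950650744), array([[ 0.2,  1.1],
       [-0.5, -0.7],
       [ 0.4, -0.1],
       [-0.2, -0.4]]))
ledges50 (array([ 0.49131692, -0.35860898]), np.float64(-0.4147622749264646), array([[ 0.5, -4.6],
       [ 0.4,  5.1],
       [-2.6, -1.7],
       [ 1.8,  1.2]]))
base (array([ 0.4894262 , -0.36718515]), np.float64(-0.39212846194744677), array([[-1.8, -2.3],
       [-1.5,  5. ],
       [ 0.6, -3.1],
       [ 2.6,  0.3]]))
[[281.7, 177.3], [342.0, 162.3], [291.3, 212.0], [348.3, 197.7]] [[281.7, 177.0], [341.7, 162.1], [291.2, 211.8], [348.3, 197.5]]
wide origin [0.6213873  0.01331737] yaw 0.2543413634123896 grip [0.6026144  0.00843695] 0.10575756081437328 res [[-0.2, 0.3], [0.1, -0.5], [0.1, -0.1], [0.1, 0.3]]
wide origin [0.62198363 0.01364318] yaw 0.25368992973645854 grip [0.60320756 0.00877499] 0.10575756081437328 res [[-0.0, -0.1], [0.1, -0.0], [-0.0, 0.0], [-0.1, 0.1]]
[[143.3, 201.0], [205.0, 206.0], [146.3, 238.0], [205.7, 243.0]] [[143.6, 200.5], [205.2, 205.7], [146.6, 237.6], [206.0, 242.9]]
small origin [0.5267195  0.38395132] yaw -0.07661126610392537 grip [0.51127239 0.38513706] 0.09478727056434459 res [[-0.6, -0.0], [-0.1, -0.2], [0.4, 0.0], [0.2, 0.2]]
small origin [0.5275702  0.38329885] yaw -0.07850888317163184 grip [0.51212536 0.3845139 ] 0.09478727056434459 res [[-0.2, 0.1], [-0.0, 0.1], [0.4, -0.1], [-0.1, -0.1]]
bottle cap [0.7199171  0.35356978 0.25      ]
vase top [0.73319967 0.20807854 0.22      ]
jar [ 0.41668258 -0.02321209  0.09      ]
carton [ 0.74809509 -0.20972865  0.07      ]
```

```bash
python3 - <<'E'
from m import *
f=grab_frame("scene"); im=f["image"]
T=cc([(113,80),(113,235),(493,27),(520,172)],6,140,200)
p=np.array([cast(f,u,v,.152) for u,v in T]); print(p.round(4))
c=np.array([.4902,-.3690]);th=-.3948
F=lambda x,y,z:[c[0]+x*np.cos(th)-y*np.sin(th),c[1]+x*np.sin(th)+y*np.cos(th),z]
tips=np.array([F(x,y,.152) for x in(-.055,.055) for y in(-.08,.08)]); print(tips.round(4)); print(p[:,:2].mean(0))
for i in range(2):
    fr=f if i==0 else grab_frame("top"); big=cv2.resize(fr["image"],None,fx=4,fy=4,interpolation=cv2.INTER_CUBIC)
    for o,yaw,t in (([.6220,.0136,.082-.005*.588],.2537,36),([.5276,.3833,.068-.005*.47],-.0785,28)):
        Rt=R.from_euler('ZY',[yaw,-t],degrees=False) if 0 else R.from_euler('Z',yaw)*R.from_euler('Y',-np.radians(t))
        P=[[sx*.006,sy*.04,z] for z in(.008,.058) for sx in(-1,1) for sy in (-1,1)]
        for q in proj(fr,Rt.apply(P)+o): cv2.circle(big,tuple(np.int32((q+.5)*4)),2,(0,0,255),-1)
    for q in proj(fr,tips): cv2.circle(big,tuple(np.int32((q+.5)*4)),2,(0,0,255),-1)
    if i==0: cv2.imwrite("pics/o1.png",big[540:1040,1160:1900])
    else: cv2.imwrite("pics/o2.png",big[620:1020,500:1300])
E
```

```text
[[ 0.4088 -0.4228  0.152 ]
 [ 0.5151 -0.4673  0.152 ]
 [ 0.4712 -0.2755  0.152 ]
 [ 0.576  -0.3199  0.152 ]]
[[ 0.4087 -0.4217  0.152 ]
 [ 0.4702 -0.274   0.152 ]
 [ 0.5102 -0.464   0.152 ]
 [ 0.5717 -0.3163  0.152 ]]
[ 0.49276225 -0.37139113]
```

View pics/o1.png

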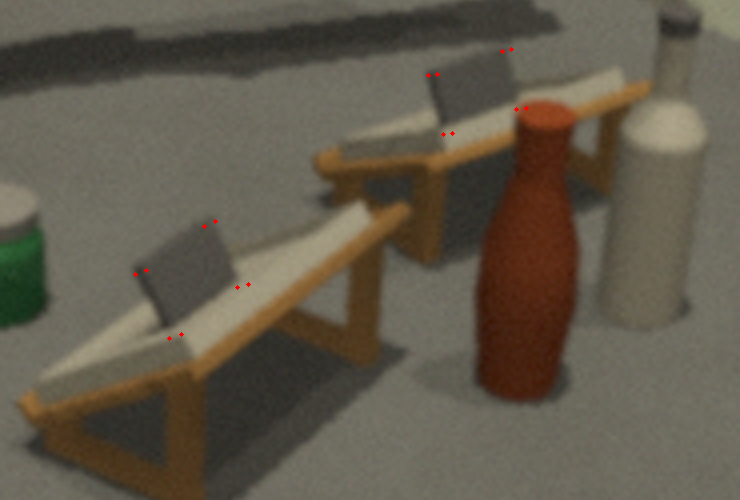

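View pics/o2.png

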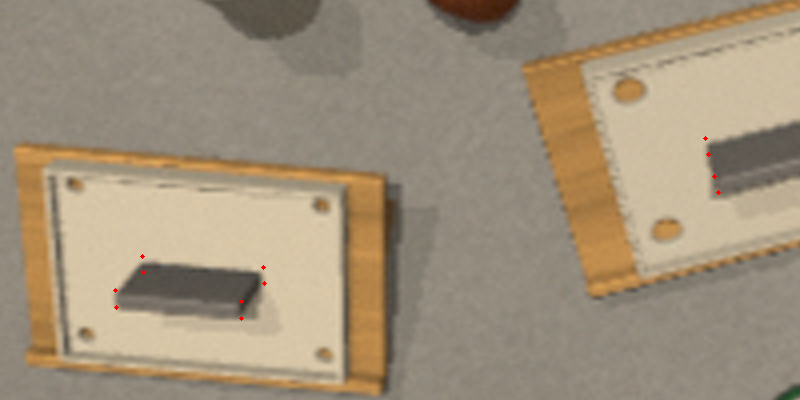

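```bash
python3 -m jog '[[[9,0,-6.7],0.14,-1],[[18,0,-13.4],0.29,-1],[[27,0,-20.1],0.43,-1],[[36,1,-26.9],0.58,-1],[[45,2,-33.6],0.72,-0.5],[[53.9,4,-40.3],0.866,-0.2],[[53.9,4,-40.3],0.866,-0.2],[[53.9,4,-40.3],0.866,-0.2],[[53.9,4,-40.3],0.866,-0.2],[[53.9,4,-40.3],0.866,-0.2]]' 20
python3 -c "
from h import *
st()"
```

```text
clock: 1.6
tcp_pos: [0.5816, 0.0523, 0.3695]
orientation: [-1.318, 1.019, -1.02]
contact_force: [-0.0, 0.3, -0.1]
grip_width: 0.0514
t 1.6 tcp [0.5816 0.0523 0.3695] F [-0.   0.3 -0.1] M [ 0.02 -0.03  0.08] w 0.0514
axes x [ 0.252 -0.968 -0.   ] y [ 0.001  0.    -1.   ] z [0.968 0.252 0.001]
```

```bash
python3 -m jog '[[[4.8,2,1],0,-0.2],[[4.8,5,1],0,-0.2],[[4.8,5,1],0,-0.2],[[4.8,5,1],0,-0.2]]'
python3 -c "
from h import *
st()
f=grab_frame('scene'); crop(f,270,80,430,270,4,'pics/g1.png')
f=grab_frame('top'); crop(f,240,120,400,250,5,'pics/g2.png')"
```

```text
clock: 2.1
tcp_pos: [0.6029, 0.0109, 0.3202]
orientation: [-1.318, 1.019, -1.019]
contact_force: [-1.5, -0.2, -0.0]
grip_width: 0.0512
t 2.1 tcp [0.6029 0.0109 0.3202] F [-1.5 -0.2 -0. ] M [-0.03  0.    0.02] w 0.0512
axes x [ 0.253 -0.968 -0.   ] y [ 0.001  0.001 -1.   ] z [0.968 0.253 0.001]
```

View pics/g1.png

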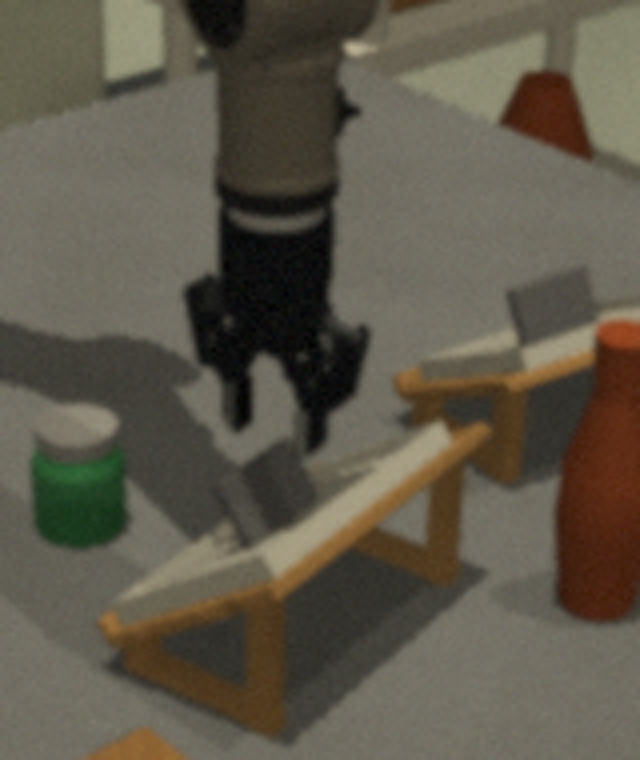

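View pics/g2.png

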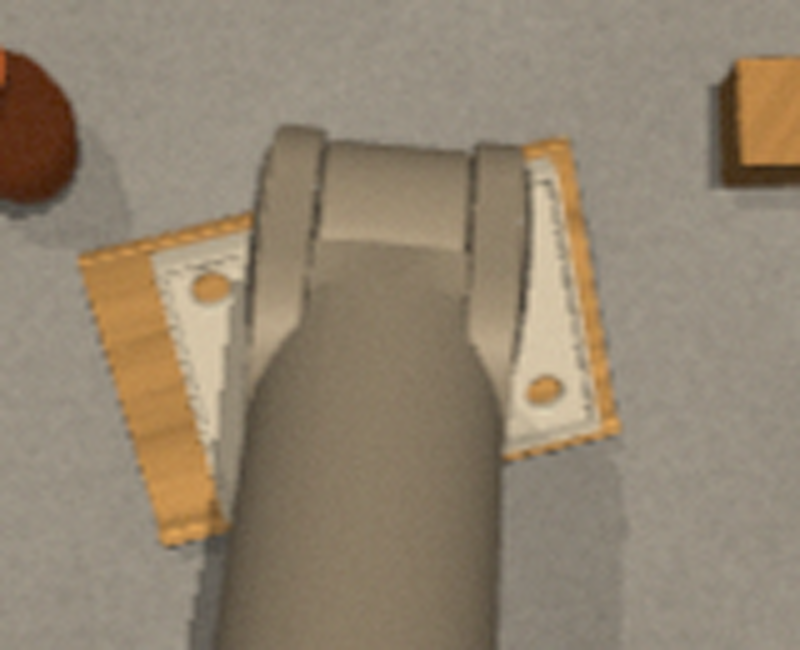

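```bash
python3 -m jog '[[[0.1,1.5,0],0,-0.2],[[0.2,3,0],0,-0.2],[[0.2,4,0],0,-0.2],[[0.2,4,0],0,-0.2]]'
python3 -c "
from h import *
st()
f=grab_frame('scene'); crop(f,270,80,430,270,4,'pics/g3.png')"
```

```text
clock: 2.7
tcp_pos: [0.6027, 0.0081, 0.278]
orientation: [-1.321, 1.022, -1.019]
contact_force: [-0.4, 0.7, 0.3]
grip_width: 0.0515
t 2.7 tcp [0.6027 0.0081 0.278 ] F [-0.4  0.7  0.3] M [-0.07 -0.01 -0.01] w 0.0515
axes x [ 0.251 -0.968 -0.   ] y [-0.002 -0.    -1.   ] z [ 0.968  0.251 -0.002]
```

View pics/g3.png

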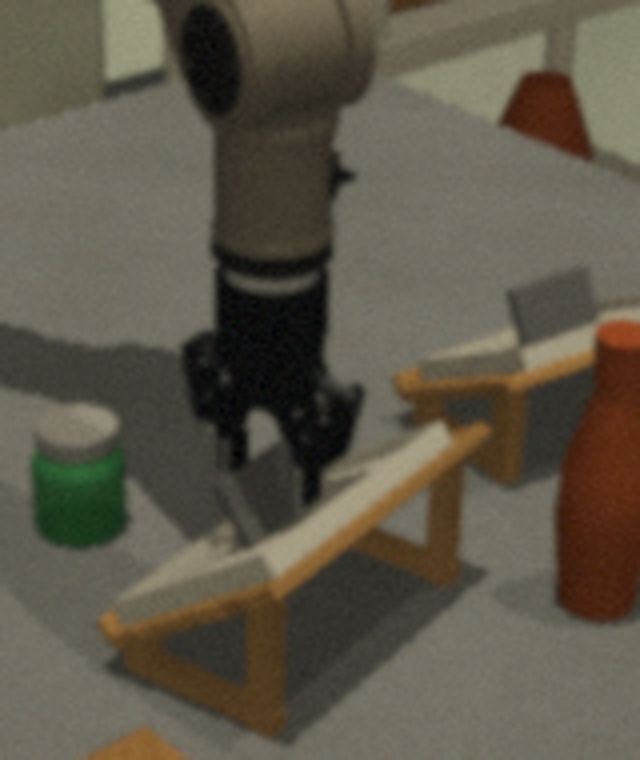

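```bash
python3 -m jog '[[[0,0.2,0],0,0.05],[[0,0.5,0],0,0.1],[[0,0.8,0],0,0.15],[[0,0.8,0],0,0.2],[[0,0.8,0],0,0.25]]' 20
python3 -c "
from h import *
st()
f=grab_frame('scene'); crop(f,270,80,430,270,4,'pics/g4.png')"
```

```text
clock: 3.38
tcp_pos: [0.6005, 0.0067, 0.271]
orientation: [-1.324, 1.027, -1.017]
contact_force: [-12.9, -2.8, 8.6]
grip_width: 0.0331
t 3.38 tcp [0.6005 0.0067 0.271 ] F [-12.9  -2.8   8.6] M [-0.53  2.29 -0.02] w 0.0331
axes x [ 0.25  -0.968 -0.001] y [-0.008 -0.001 -1.   ] z [ 0.968  0.25  -0.008]
```

View pics/g4.png

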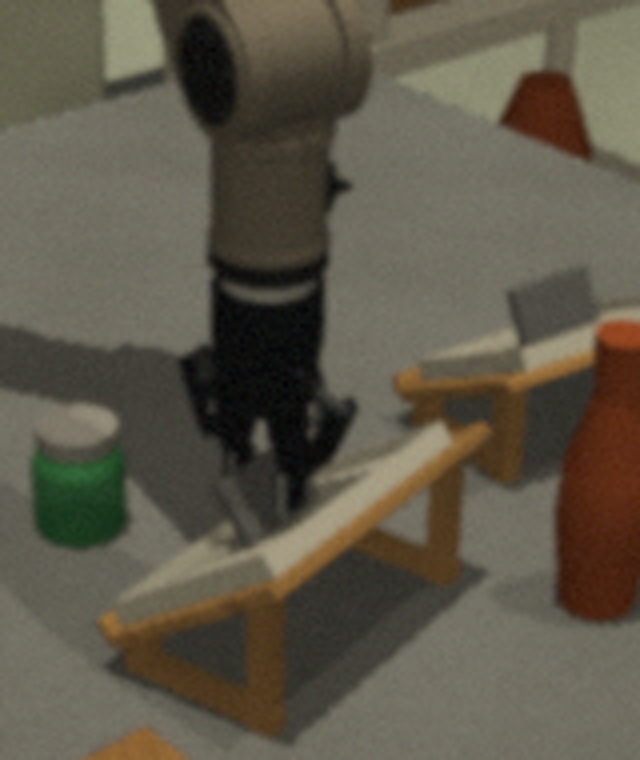

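```bash
python3 -m jog '[[[0,0,-0.3],0,0.25],[[0,-0.1,-0.5],0,0.25],[[0,-0.1,-0.5],0,0.3]]' 20
python3 -c "
from h import *
st()"
```

```text
clock: 3.8
tcp_pos: [0.5984, 0.0064, 0.2729]
orientation: [-1.318, 1.02, -1.021]
contact_force: [-2.5, -1.7, 2.0]
grip_width: 0.0318
t 3.8 tcp [0.5984 0.0064 0.2729] F [-2.5 -1.7  2. ] M [-0.32  0.13  0.02] w 0.0318
axes x [ 0.251 -0.968  0.   ] y [ 0.001 -0.    -1.   ] z [0.968 0.251 0.001]
```

Force relaxed. Now close gently while lifting so the plate can straighten between the pads.

```bash
python3 -m jog '[[[0,-0.1,-0.5],0,1],[[0,-0.1,-0.5],0,1],[[0,-0.6,-0.5],0,1],[[0,-1.2,-0.5],0,1],[[0,-2,-0.5],0,1],[[0,-3,-0.5],0,1]]' 30
python3 -c "
from h import *
st()
f=grab_frame('scene'); crop(f,270,80,430,270,4,'pics/g5.png')"
```

```text
clock: 4.55
tcp_pos: [0.5931, 0.0056, 0.3027]
orientation: [-1.319, 1.021, -1.019]
contact_force: [-0.5, -0.1, 2.7]
grip_width: 0.0192
t 4.55 tcp [0.5931 0.0056 0.3027] F [-0.5 -0.1  2.7] M [ 0.09 -0.44  0.03] w 0.0192
axes x [ 0.251 -0.968 -0.   ] y [-0.001  0.    -1.   ] z [ 0.968  0.251 -0.001]
```

View pics/g5.png

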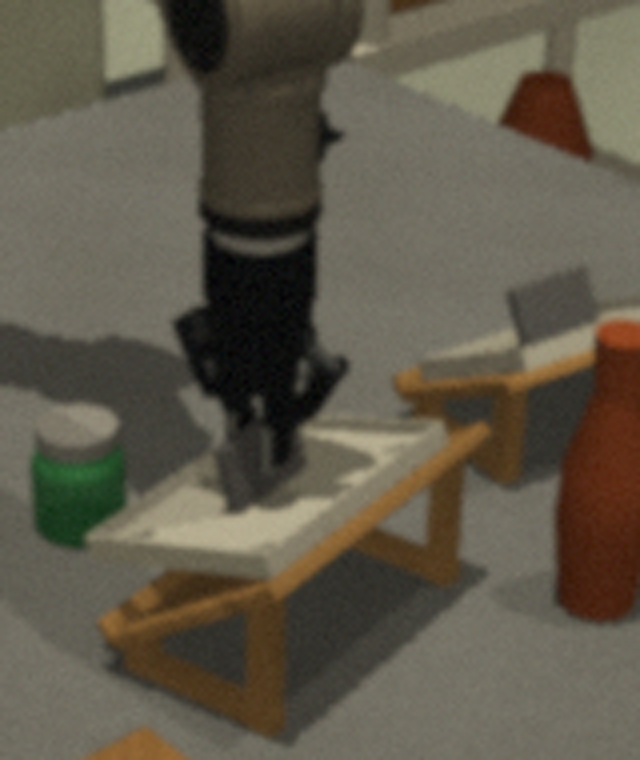

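```bash
python3 -m jog '[[[0,-1,0],0,1],[[0,-2,0],0,1],[[0,-3,0],0,1],[[0,-4,0],0,1],[[0,-5,0],0,1],[[0,-6,0],0,1],[[0,-6,0],0,1],[[0,-6,0],0,1]]' 60
python3 -c "
from h import *
st()
f=grab_frame('scene'); crop(f,250,50,430,240,4,'pics/g6.png')"
```

```text
clock: 5.6
tcp_pos: [0.5933, 0.0057, 0.3621]
orientation: [-1.319, 1.02, -1.02]
contact_force: [-0.5, -0.6, -3.8]
grip_width: 0.0108
t 5.6 tcp [0.5933 0.0057 0.3621] F [-0.5 -0.6 -3.8] M [0.03 0.05 0.02] w 0.0108
axes x [ 0.251 -0.968 -0.   ] y [-0.001 -0.    -1.   ] z [ 0.968  0.251 -0.001]
```

View pics/g6.png

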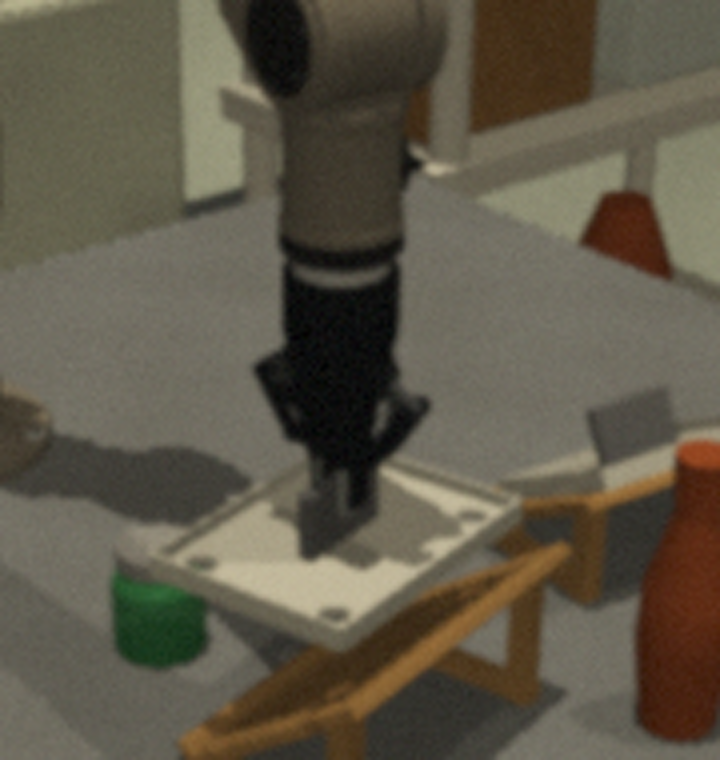

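```bash
python3 -m jog '[[[0,-2,0],0,1],[[4.2,-4,-2.4],0.08,1],[[8.4,-4,-4.8],0.16,1],[[12.6,-4,-7.3],0.24,1],[[16.8,-4,-9.7],0.32,1],[[21,-4,-12.1],0.40,1],[[25.2,-4,-14.5],0.48,1],[[29.4,-4,-17],0.57,1],[[33.7,-4,-19.4],0.648,1],[[33.7,-4,-19.4],0.648,1]]'
python3 -m jog '[[[0,0,0],0,1],[[0,0,0],0,1]]'
python3 -c "
from h import *
st()
f=grab_frame('scene'); crop(f,110,100,290,300,4,'pics/g7.png'); cv2.imwrite('pics/s7.png',f['image'])
f=grab_frame('top'); crop(f,380,160,550,300,4,'pics/g8.png')"
```

```text
clock: 6.9
tcp_pos: [0.4874, -0.3738, 0.4024]
orientation: [-0.994, 1.498, -1.501]
contact_force: [-1.2, -0.1, -4.2]
grip_width: 0.0108
clock: 7.15
tcp_pos: [0.4912, -0.3679, 0.4019]
orientation: [-0.997, 1.492, -1.49]
contact_force: [0.6, 0.4, -4.3]
grip_width: 0.0109
t 7.15 tcp [ 0.4912 -0.3679  0.4019] F [ 0.6  0.4 -4.3] M [ 0.   -0.04 -0.05] w 0.0109
axes x [-0.382 -0.924 -0.001] y [-0.     0.001 -1.   ] z [ 0.924 -0.382 -0.001]
```

View pics/g7.png

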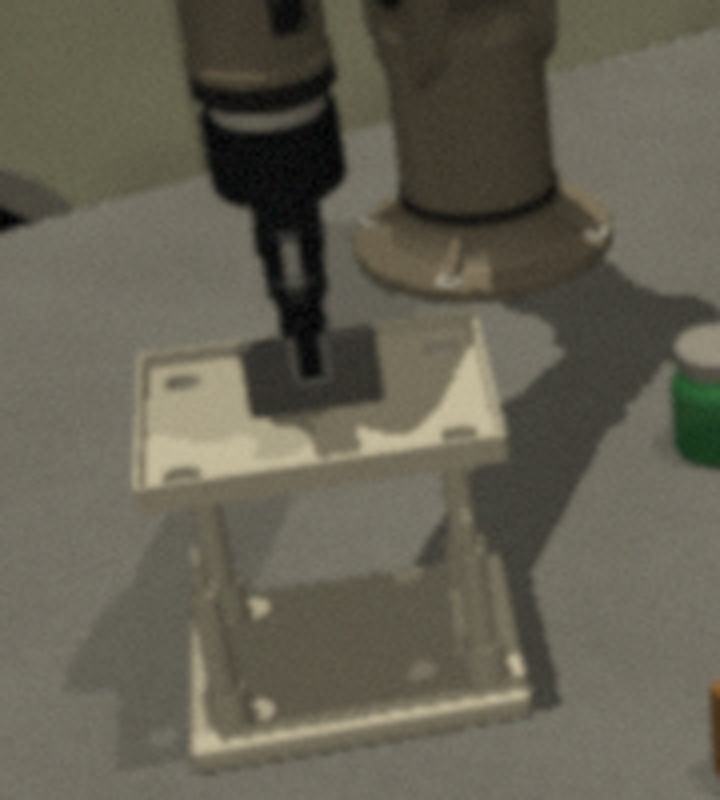

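View pics/g8.png

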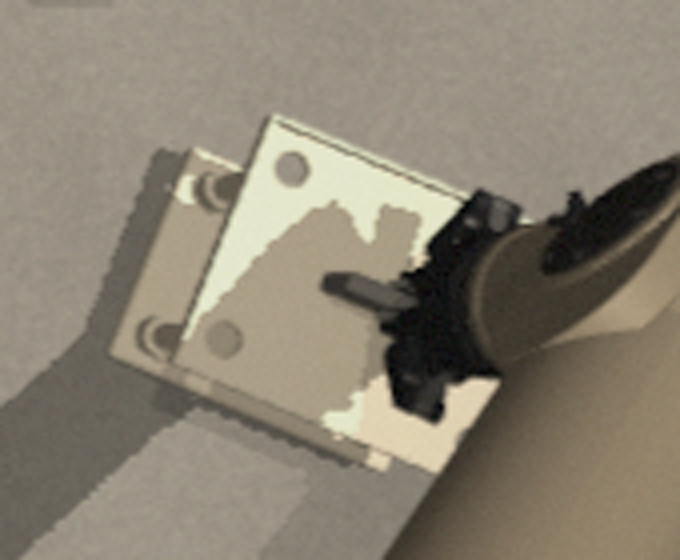

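```bash
cat >> m.py <<'E'
def tri(f1,p1,f2,p2):
    (o1,d1),(o2,d2)=ray(f1,*p1),ray(f2,*p2)
    s=np.linalg.lstsq(np.c_[d1,-d2],o2-o1,rcond=None)[0]
    a,b=o1+d1*s[0],o2+d2*s[1]; return (a+b)/2,(b-a)*1000
E
python3 - <<'E'
from m import *
s=grab_frame("scene"); t=grab_frame("top")
S=cc([(459,433),(182,474),(438,343),(182,382)],4,110,100)
T=cc([(292,169),(224,339)],4,380,160)
print("tri",[ [v.round(4) for v in tri(t,T[0],s,S[0])],[v.round(4) for v in tri(t,T[1],s,S[2])]])
M4=np.array([[.055,.08],[.055,-.08],[-.055,.08],[-.055,-.08]])
for z in (.21,.215,.22,.225,.23):
    p=np.array([cast(s,u,v,z) for u,v in S]); c,th,r=fit(p,M4)
    q=np.array([cast(t,u,v,z) for u,v in T]); c2,th2,r2=fit(q,M4[[0,2]])
    print(z,"scene",c.round(4),round(th,4),r.tolist(),"top",c2.round(4),round(th2,4), r2.tolist())
st()
E
```

```text
tri [[array([ 0.5718, -0.3151,  0.2068]), array([-1.1511, -1.7917,  0.4586])], [array([ 0.4699, -0.2736,  0.207 ]), array([-2.0063, -3.1731,  0.8792])]]
0.21 scene [ 0.4954 -0.3712] -0.3771 [[-0.5, -1.0], [-1.6, 0.8], [-0.8, -0.5], [2.9, 0.7]] top [ 0.4908 -0.366 ] -0.3944 [[-0.2, 0.1], [0.2, -0.1]]
0.215 scene [ 0.5033 -0.3741] -0.3771 [[-1.1, -1.4], [-1.7, 1.5], [-0.6, -1.2], [3.4, 1.1]] top [ 0.4906 -0.3645] -0.3944 [[-0.4, 0.2], [0.4, -0.2]]
0.22 scene [ 0.5111 -0.3771] -0.3771 [[-1.7, -1.8], [-1.9, 2.2], [-0.5, -1.9], [4.0, 1.5]] top [ 0.4904 -0.3631] -0.3944 [[-0.7, 0.3], [0.7, -0.3]]
0.225 scene [ 0.5189 -0.3801] -0.3771 [[-2.3, -2.2], [-2.0, 2.9], [-0.3, -2.6], [4.6, 1.9]] top [ 0.4902 -0.3616] -0.3944 [[-0.9, 0.4], [0.9, -0.4]]
0.23 scene [ 0.5267 -0.383 ] -0.3771 [[-2.9, -2.6], [-2.2, 3.6], [-0.1, -3.3], [5.2, 2.3]] top [ 0.4901 -0.3602] -0.3944 [[-1.1, 0.5], [1.1, -0.5]]
t 7.35 tcp [ 0.4908 -0.3685  0.4024] F [ 0.2 -0.1 -4.3] M [-0.02  0.07  0.02] w 0.0113
axes x [-0.382 -0.924 -0.   ] y [ 0.  0. -1.] z [ 0.924 -0.382 -0.   ]
```

```bash
python3 -m jog '[[[0.17,1,0.05],0,1],[[0.17,2.5,0.05],0,1],[[0.17,4,0.05],0,1],[[0.17,5.5,0.05],0,1],[[0.17,6.5,0.05],0,1],[[0.17,7,0.05],0,1],[[0.17,7,0.05],0,1]]'
python3 -c "
from h import *
st()
f=grab_frame('scene'); crop(f,120,150,270,300,5,'pics/g9.png')
f=grab_frame('top'); crop(f,380,160,550,300,4,'pics/g10.png')"
```

```text
clock: 8.22
tcp_pos: [0.4902, -0.3711, 0.3322]
orientation: [-0.996, 1.494, -1.493]
contact_force: [-0.1, -0.6, -4.0]
grip_width: 0.0115
t 8.22 tcp [ 0.4902 -0.3711  0.3322] F [-0.1 -0.6 -4. ] M [-0.03  0.08 -0.01] w 0.0115
axes x [-0.384 -0.923 -0.   ] y [-0.  0. -1.] z [ 0.923 -0.384 -0.   ]
```

View pics/g9.png

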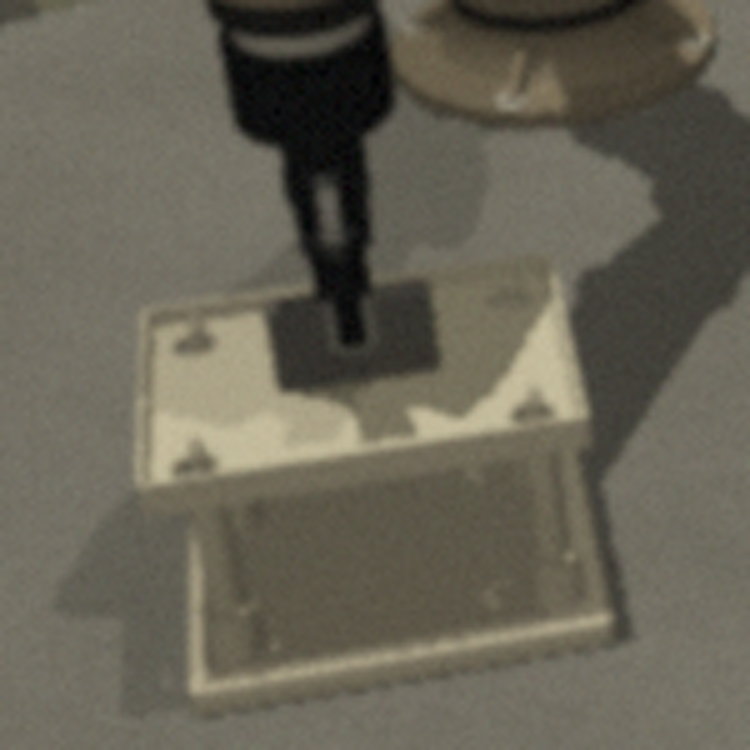

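View pics/g10.png

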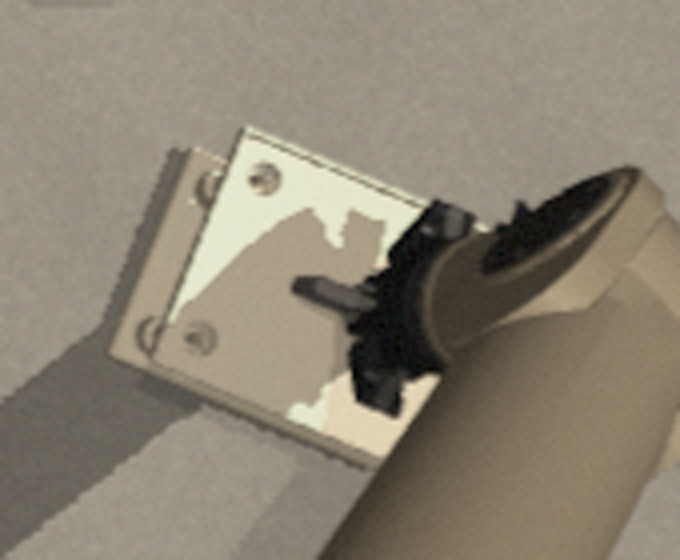

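```bash
python3 -m jog '[[[0,0.4,0],0,1],[[0,0.8,0],0,1],[[0,1.2,0],0,1],[[0,1.2,0],0,1]]'
python3 -c "
from h import *
st()
f=grab_frame('top'); crop(f,380,160,550,300,4,'pics/g11.png')"
```

```text
clock: 8.82
tcp_pos: [0.4901, -0.3708, 0.3198]
orientation: [-0.997, 1.494, -1.492]
contact_force: [0.1, 0.6, -5.8]
grip_width: 0.0109
t 8.82 tcp [ 0.4901 -0.3708  0.3198] F [ 0.1  0.6 -5.8] M [ 0.27 -0.04 -0.09] w 0.0109
axes x [-0.384 -0.923 -0.   ] y [-0.001  0.001 -1.   ] z [ 0.923 -0.384 -0.001]
```

View pics/g11.png

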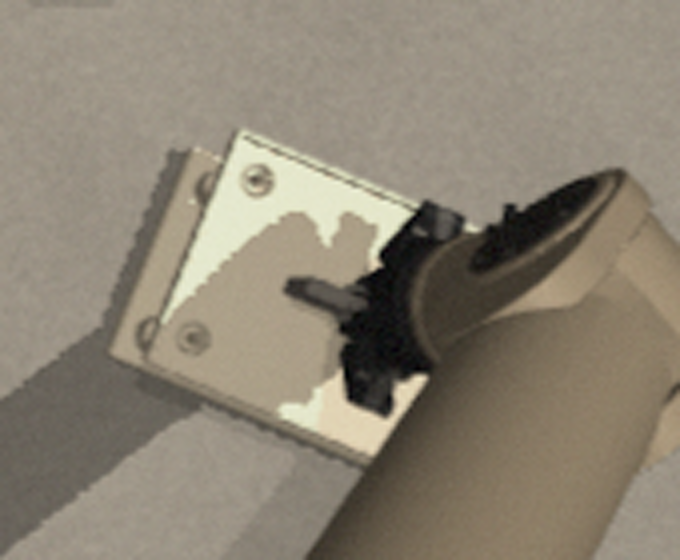

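```bash
python3 -m jog '[[[0,0.5,0],0,1],[[0,1,0],0,1],[[0,1,0],0,1]]'
python3 -c "
from h import *
st()"
```

```text
clock: 9.25
tcp_pos: [0.4901, -0.3709, 0.3097]
orientation: [-0.997, 1.494, -1.492]
contact_force: [0.8, 1.2, -4.6]
grip_width: 0.0109
t 9.25 tcp [ 0.4901 -0.3709  0.3097] F [ 0.8  1.2 -4.6] M [ 0.5  -0.04 -0.18] w 0.0109
axes x [-0.384 -0.923 -0.   ] y [-0.001  0.001 -1.   ] z [ 0.923 -0.384 -0.001]
```

```bash
python3 -m jog '[[[-0.1,0.6,0],0,1],[[-0.1,1.4,0],0,1],[[-0.1,2.2,0],0,1],[[-0.1,3,0],0,1],[[-0.1,3.8,0],0,1],[[-0.1,4.6,0],0,1],[[-0.1,4.8,0],0,1]]'
python3 -c "
from h import *
st()"
```

```text
clock: 10.12
tcp_pos: [0.4904, -0.3701, 0.2616]
orientation: [-0.997, 1.494, -1.493]
contact_force: [-0.7, 0.2, -3.9]
grip_width: 0.0108
t 10.12 tcp [ 0.4904 -0.3701  0.2616] F [-0.7  0.2 -3.9] M [-0.08 -0.04  0.01] w 0.0108
axes x [-0.384 -0.923  0.   ] y [-0.001  0.    -1.   ] z [ 0.923 -0.384 -0.001]
```

```bash
python3 -m jog '[[[0,0.3,0],0,1],[[0,0.6,0],0,1],[[0,0.8,0],0,1],[[0,0.9,0],0,1],[[0,0.9,0],0,1]]'
python3 -c "
from h import *
st()"
```

```text
clock: 10.75
tcp_pos: [0.4909, -0.3705, 0.2547]
orientation: [-0.995, 1.492, -1.494]
contact_force: [-1.2, 3.4, 7.0]
grip_width: 0.011
t 10.75 tcp [ 0.4909 -0.3705  0.2547] F [-1.2  3.4  7. ] M [ 0.62  0.71 -0.02] w 0.011
axes x [-0.384 -0.923 -0.   ] y [ 0.001 -0.    -1.   ] z [ 0.923 -0.384  0.001]
```

```bash
python3 -m jog '[[[0,0,0],0,0.6],[[0,0,0],0,0.3],[[0,0,0],0,0]]'
python3 -c "
from h import *
st()
f=grab_frame('scene'); crop(f,120,150,270,300,5,'pics/g12.png')"
```

```text
clock: 11.12
tcp_pos: [0.4906, -0.3703, 0.2534]
orientation: [-0.996, 1.493, -1.494]
contact_force: [-0.0, 0.3, 0.2]
grip_width: 0.0422
t 11.12 tcp [ 0.4906 -0.3703  0.2534] F [-0.   0.3  0.2] M [-0.02 -0.02  0.04] w 0.0422
axes x [-0.384 -0.923  0.   ] y [ 0. -0. -1.] z [ 0.923 -0.384  0.   ]
```

View pics/g12.png

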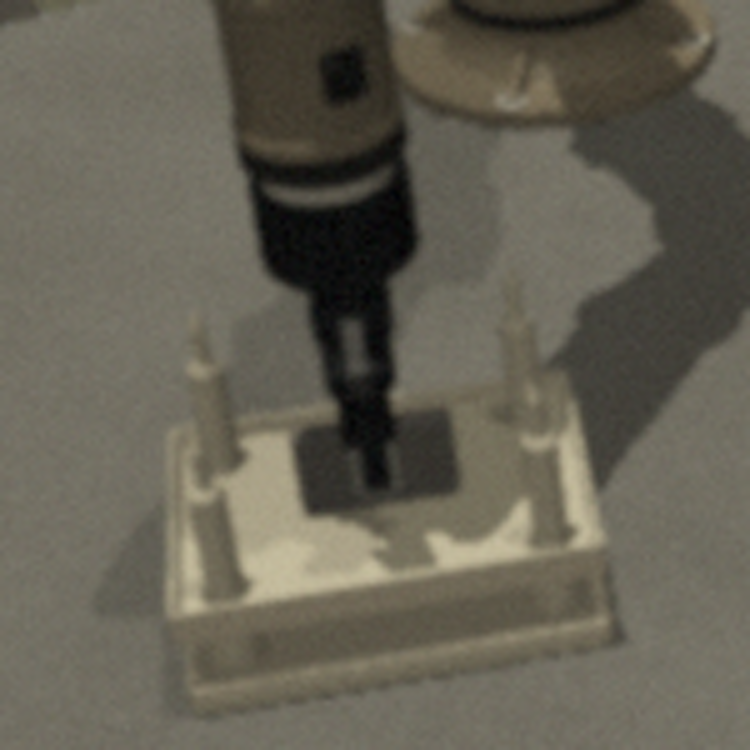

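```bash
python3 -m jog '[[[0,-4,0],0,-0.2],[[0,-9,0],0,-0.2],[[0,-14,0],0,-0.2],[[-5.5,-17,-2.1],-0.02,-0.2],[[-11,-17,-4.2],-0.05,-0.2],[[-16.5,-17,-6.3],-0.07,-0.2],[[-22,-17,-8.4],-0.1,-0.2],[[-27.5,-17,-10.5],-0.12,-0.2],[[-33,-17,-12.6],-0.15,-0.2],[[-33,-17,-12.6],-0.15,-0.2]]'
python3 -c "
from h import *
st()"
```

```text
clock: 12.42
tcp_pos: [0.501, -0.012, 0.4232]
orientation: [-1.088, 1.381, -1.379]
contact_force: [-0.6, -1.0, -0.9]
grip_width: 0.0516
t 12.43 tcp [ 0.501  -0.012   0.4232] F [-0.6 -1.  -0.9] M [-0.09  0.05 -0.06] w 0.0516
axes x [-0.233 -0.973 -0.002] y [-0.     0.002 -1.   ] z [ 0.973 -0.233 -0.001]
```

```bash
python3 -m jog '[[[-5.6,0,-1.2],-0.03,-0.2],[[-11.2,0,-2.5],-0.06,-0.2],[[-16.8,0,-3.7],-0.09,-0.2],[[-22.4,0,-4.9],-0.12,-0.2],[[-28,0,-6.2],-0.14,-0.2],[[-33.6,2,-7.4],-0.166,-0.2],[[-39.2,4,-8.65],-0.166,-0.2],[[-39.2,8,-8.65],-0.166,-0.2],[[-39.2,10,-8.65],-0.166,-0.2],[[-39.2,10,-8.65],-0.166,-0.2]]' 20
python3 -c "
from h import *
st()
f=grab_frame('scene'); crop(f,340,60,480,210,5,'pics/k1.png')
f=grab_frame('top'); crop(f,380,160,550,300,4,'pics/k2.png')"
```

```text
clock: 13.68
tcp_pos: [0.5121, 0.3823, 0.3222]
orientation: [-1.173, 1.268, -1.27]
contact_force: [0.5, -1.1, 0.8]
grip_width: 0.0514
t 13.68 tcp [0.5121 0.3823 0.3222] F [ 0.5 -1.1  0.8] M [-0.01 -0.03  0.  ] w 0.0514
axes x [-0.08  -0.997  0.003] y [-0.002 -0.003 -1.   ] z [ 0.997 -0.08  -0.002]
```

View pics/k1.png

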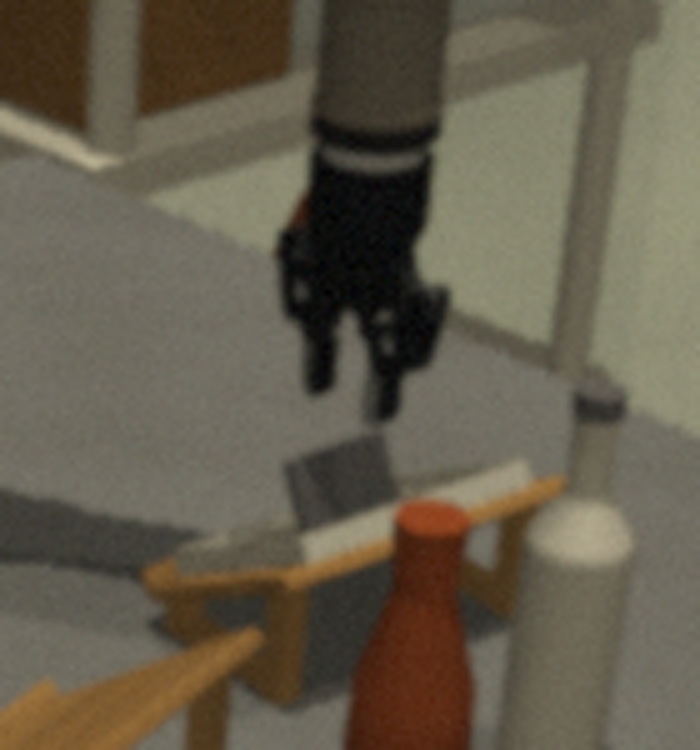

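View pics/k2.png

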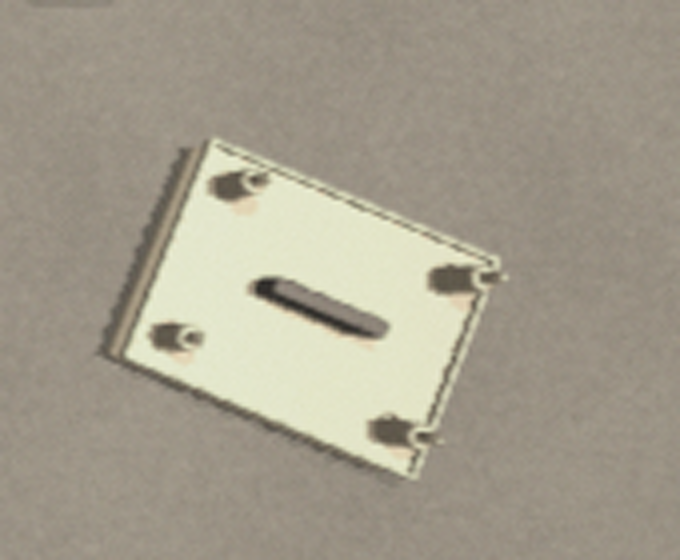

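```bash
python3 -m jog '[[[-0.2,1.5,-0.3],0,-0.2],[[-0.2,3,-0.3],0,-0.2],[[-0.2,4.5,-0.3],0,-0.2],[[-0.2,5.4,-0.3],0,-0.2],[[-0.2,5.7,-0.3],0,0],[[-0.2,5.9,-0.3],0,0.1],[[-0.2,5.9,-0.3],0,0.2]]' 20
python3 -c "
from h import *
st()
f=grab_frame('scene'); crop(f,340,80,480,210,5,'pics/k3.png')"
```

```text
clock: 14.65
tcp_pos: [0.509, 0.3865, 0.2646]
orientation: [-1.171, 1.266, -1.266]
contact_force: [-0.1, -0.0, -0.0]
grip_width: 0.0341
t 14.65 tcp [0.509  0.3865 0.2646] F [-0.1 -0.  -0. ] M [-0.03 -0.03  0.03] w 0.0341
axes x [-0.078 -0.997 -0.   ] y [ 0.  0. -1.] z [ 0.997 -0.078  0.   ]
```

View pics/k3.png

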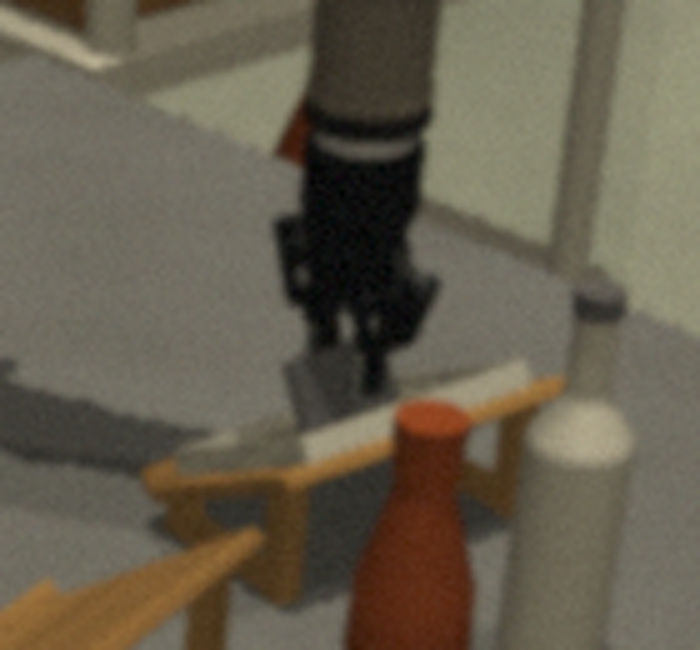

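No contact force; plate is between the fingers. Lower a touch, close, and lift.

```bash
python3 -m jog '[[[0.2,0.4,0],0,0.3],[[0.2,0.6,-0.1],0,0.4],[[0.2,0.6,-0.2],0,0.4]]' 20
python3 -c "
from h import *
st()"
```

```text
clock: 15.08
tcp_pos: [0.5077, 0.3845, 0.2603]
orientation: [-1.168, 1.265, -1.267]
contact_force: [-0.2, -1.3, 9.2]
grip_width: 0.0274
t 15.07 tcp [0.5077 0.3845 0.2603] F [-0.2 -1.3  9.2] M [-0.49 -0.41  0.01] w 0.0274
axes x [-0.078 -0.997 -0.002] y [ 0.003  0.002 -1.   ] z [ 0.997 -0.078  0.003]
```

```bash
python3 -m jog '[[[0,-0.3,-0.1],0,1],[[0,-0.5,-0.1],0,1],[[0,-1,-0.1],0,1],[[0,-1.6,-0.1],0,1],[[0,-2.4,-0.1],0,1],[[0,-3.4,-0.1],0,1]]' 30
python3 -m jog '[[[0,-1,0],0,1],[[0,-2,0],0,1],[[0,-3,0],0,1],[[0,-4,0],0,1],[[0,-5,0],0,1],[[0,-5,0],0,1],[[0,-5,0],0,1]]' 60
python3 -c "
from h import *
st()
f=grab_frame('scene'); crop(f,340,50,480,200,5,'pics/k4.png')"
```

```text
clock: 15.82
tcp_pos: [0.5053, 0.3848, 0.2928]
orientation: [-1.172, 1.267, -1.266]
contact_force: [-0.1, -0.4, 2.5]
grip_width: 0.0126
clock: 16.7
tcp_pos: [0.5055, 0.3846, 0.3421]
orientation: [-1.172, 1.267, -1.266]
contact_force: [0.7, 0.0, -3.2]
grip_width: 0.0112
t 16.7 tcp [0.5055 0.3846 0.3421] F [ 0.7  0.  -3.2] M [-0.03  0.02  0.04] w 0.0112
axes x [-0.078 -0.997  0.   ] y [-0. -0. -1.] z [ 0.997 -0.078 -0.   ]
```

View pics/k4.png

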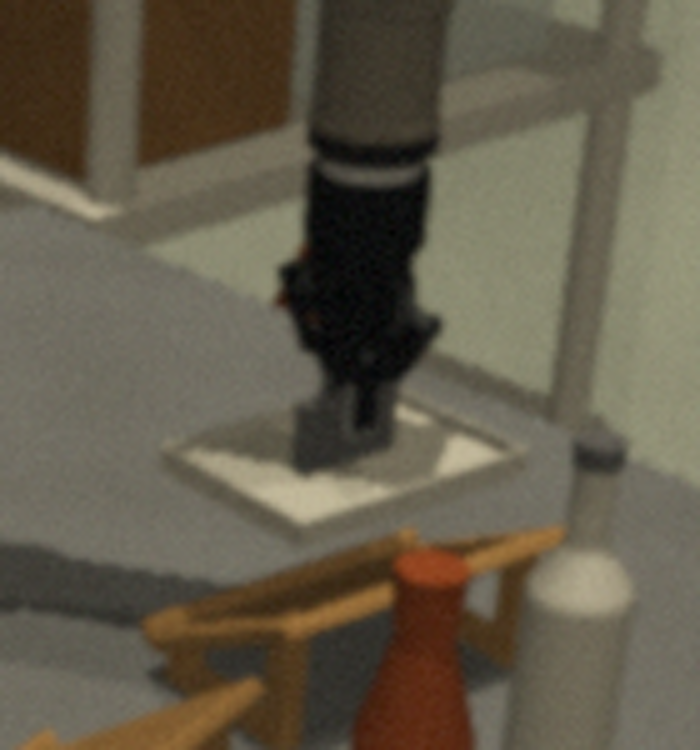

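```bash
python3 -m jog '[[[0,-3,0],0,1],[[0,-6,0],0,1],[[3,-9,0.2],0.01,1],[[8,-10,0.5],0.03,1],[[13,-10,0.8],0.06,1],[[18,-10,1.1],0.08,1],[[23,-10,1.4],0.1,1],[[28,-10,1.7],0.12,1],[[33,-10,1.9],0.14,1],[[38,-10,2.2],0.16,1]]'
python3 -c "
from h import *
st()"
```

```text
clock: 18.0
tcp_pos: [0.4975, 0.0024, 0.4422]
orientation: [-1.087, 1.383, -1.383]
contact_force: [1.0, -0.3, -2.5]
grip_width: 0.0107
t 18.0 tcp [0.4975 0.0024 0.4422] F [ 1.  -0.3 -2.5] M [-0.03 -0.05  0.02] w 0.0107
axes x [-0.236 -0.972 -0.   ] y [-0.  0. -1.] z [ 0.972 -0.236 -0.   ]
```

```bash
python3 -m jog '[[[5,0,1.1],0.02,1],[[10,0,2.2],0.04,1],[[15,0,3.3],0.06,1],[[20,0,4.5],0.085,1],[[25,0,5.6],0.11,1],[[30,0,6.7],0.13,1],[[34,0,7.6],0.15,1],[[36.3,0,8.1],0.156,1],[[36.3,0,8.1],0.156,1],[[36.3,0,8.1],0.156,1]]'
python3 -c "
from h import *
st()
f=grab_frame('scene'); crop(f,110,80,290,280,4,'pics/k7.png')
f=grab_frame('top'); crop(f,380,160,550,300,4,'pics/k8.png')"
```

```text
clock: 19.25
tcp_pos: [0.4913, -0.3669, 0.4418]
orientation: [-0.997, 1.494, -1.491]
contact_force: [0.5, 0.4, -3.1]
grip_width: 0.0109
t 19.25 tcp [ 0.4913 -0.3669  0.4418] F [ 0.5  0.4 -3.1] M [ 0.06 -0.    0.01] w 0.0109
axes x [-0.383 -0.924 -0.001] y [-0.001  0.001 -1.   ] z [ 0.924 -0.383 -0.001]
```

View pics/k7.png

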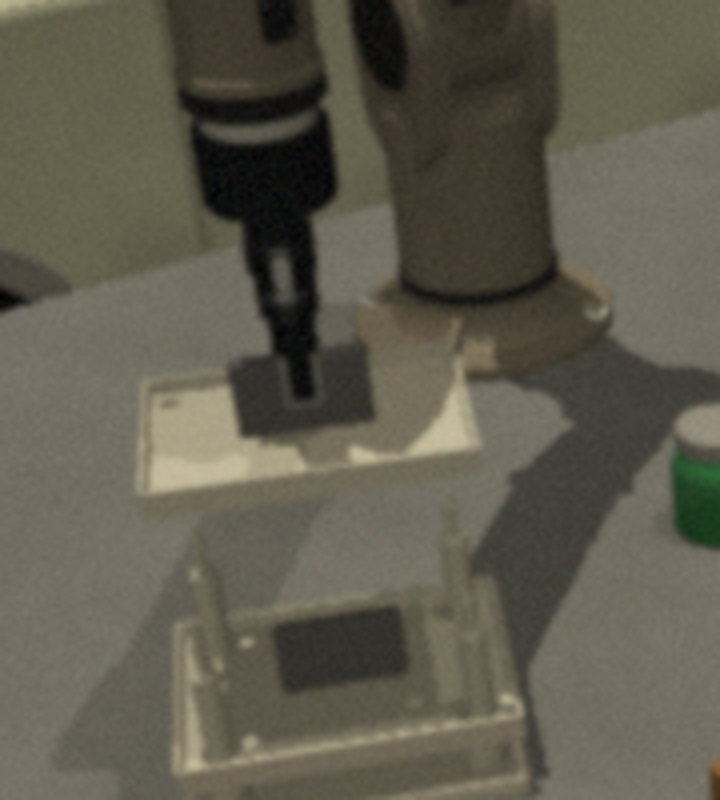

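View pics/k8.png

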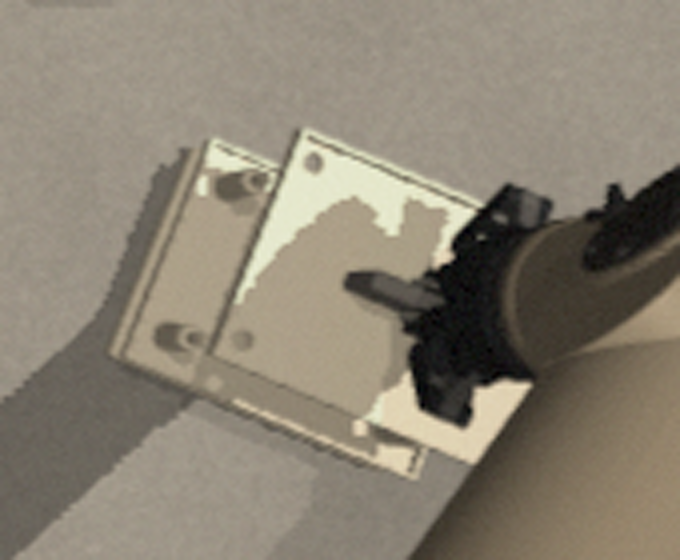

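```bash
python3 - <<'E'
from m import *
s=grab_frame("scene"); t=grab_frame("top")
S=cc([(481,450),(462,365)],4,110,80); C=cc([(303,129),(207,352)],4,380,160); T=cc([(313,162),(241,340)],4,380,160)
for i in range(2): print([v.round(4) for v in tri(t,C[i],s,S[i])])
M4=np.array([[.055,.08],[-.055,.08]])
for z in (.24,.245,.25,.255):
    q=np.array([cast(t,u,v,z) for u,v in T]); print(z,fit(q,M4))
st()
E
```

```text
[array([ 0.591 , -0.306 ,  0.2565]), array([-0.5887, -0.9099,  0.2254])]
[array([ 0.4642, -0.2524,  0.2401]), array([ 0.8115,  1.2673, -0.3451])]
0.24 (array([ 0.49122877, -0.36822945]), np.float64(-0.3989179595049988), array([[ 0.8, -0.3],
       [-0.8,  0.3]]))
0.245 (array([ 0.49105098, -0.36673507]), np.float64(-0.3989179595049988), array([[ 0.6, -0.2],
       [-0.6,  0.2]]))
0.25 (array([ 0.4908732 , -0.36524069]), np.float64(-0.3989179595049991), array([[ 0.3, -0.1],
       [-0.3,  0.1]]))
0.255 (array([ 0.49069541, -0.36374631]), np.float64(-0.39891795950499864), array([[ 0.1, -0. ],
       [-0.1,  0. ]]))
t 19.45 tcp [ 0.4916 -0.3667  0.4423] F [-0.6 -0.2 -2.4] M [-0.02 -0.    0.01] w 0.011
axes x [-0.382 -0.924 -0.001] y [ 0.     0.001 -1.   ] z [ 0.924 -0.382 -0.   ]
```

```bash
python3 -m jog '[[[0.2,1.2,0],0,1],[[0.2,2.4,0],0,1],[[0.2,3.6,0],0,1],[[0.2,4.8,0],0,1],[[0.2,6,0],0,1],[[0.2,6.5,0],0,1],[[0.2,6.5,0],0,1],[[0.2,6.5,0],0,1]]'
python3 -c "
from h import *
st()
f=grab_frame('scene'); crop(f,120,130,260,250,5,'pics/k9.png')
f=grab_frame('top'); crop(f,400,170,540,290,5,'pics/k10.png')"
```

```text
clock: 20.45
tcp_pos: [0.4905, -0.3698, 0.3778]
orientation: [-0.996, 1.493, -1.494]
contact_force: [0.0, 0.0, -3.1]
grip_width: 0.0109
t 20.45 tcp [ 0.4905 -0.3698  0.3778] F [ 0.   0.  -3.1] M [ 0.01 -0.   -0.03] w 0.0109
axes x [-0.384 -0.923  0.   ] y [ 0.001 -0.    -1.   ] z [ 0.923 -0.384  0.001]
```

View pics/k9.png

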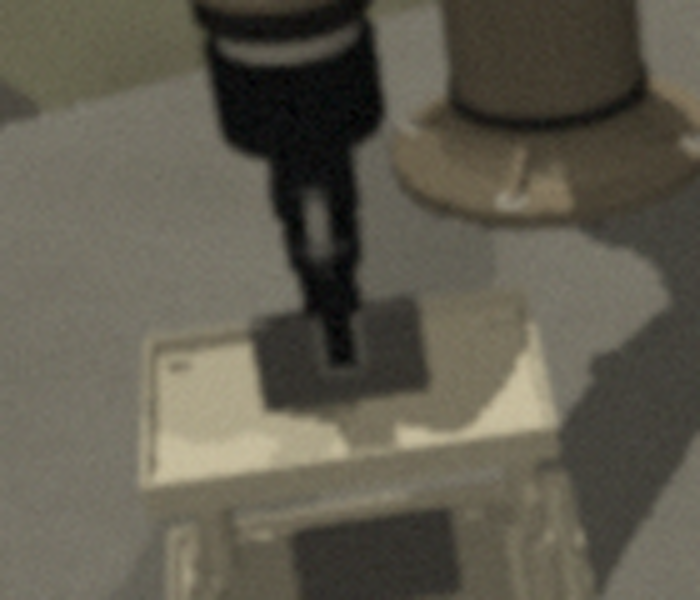

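View pics/k10.png

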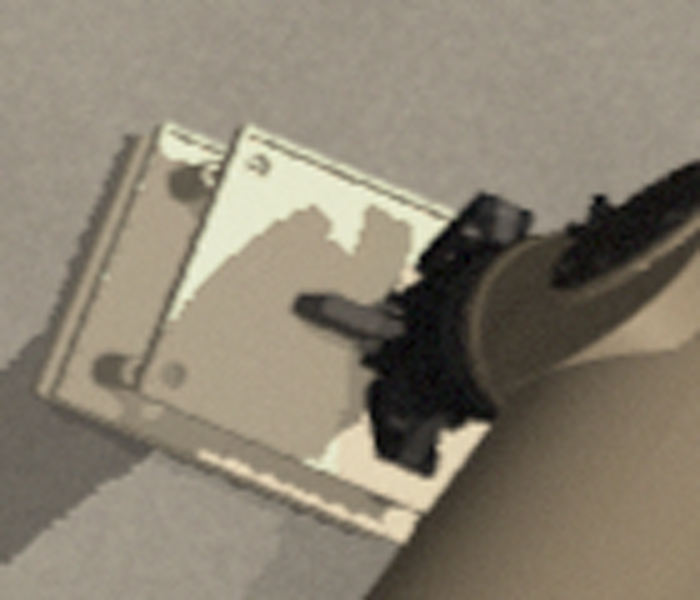

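```bash
python3 - <<'E'
from m import *
s=grab_frame("scene"); t=grab_frame("top"); im=t["image"].astype(float).mean(2)
T=cc([(259,163),(174,375)],5,400,170); q=[]
for u,v in T:
    x0,y0=int(round(u)),int(round(v)); w=4; a=im[y0-w:y0+w+1,x0-w:x0+w+1]; wt=np.clip(np.median(a)-6-a,0,None)
    yy,xx=np.mgrid[y0-w:y0+w+1,x0-w:x0+w+1]; q.append(((wt*xx).sum()/wt.sum(),(wt*yy).sum()/wt.sum()))
print(T.round(1).tolist(),np.round(q,1).tolist())
M4=np.array([[.055,.08],[-.055,.08]])
for z in (.174,.178,.182):
    for X in (T,q): print(z,fit(np.array([cast(t,u,v,z) for u,v in X]),M4))
for (a,b) in (((244,127),(556,430)),((135,390),(528,325))):
    print([v.round(4) for v in tri(t,cc([a],5,400,170)[0],s,cc([b],5,120,130)[0])])
S=cc([(180,366)],5,120,130)[0]
for z in (.174,.178,.182): print("scene -x-y hole",cast(s,*S,z).round(4))
c=np.array([.4928,-.3714]);th=-.3948
print("expected", c+np.array([[np.cos(th),-np.sin(th)],[np.sin(th),np.cos(th)]])@[-.055,-.08])
E
```

```text
[[451.4, 202.2], [434.4, 244.6]] [[451.7, 200.9], [434.1, 244.3]]
0.174 (array([ 0.49122602, -0.3732853 ]), np.float64(-0.39498837562582245), array([[ 1.4, -0.6],
       [-1.4,  0.6]]))
0.174 (array([ 0.4928493, -0.3732335]), np.float64(-0.39865306742001355), array([[ 2.7, -1.1],
       [-2.7,  1.1]]))
0.178 (array([ 0.49109327, -0.37214293]), np.float64(-0.39498837562582223), array([[ 1.2, -0.5],
       [-1.2,  0.5]]))
0.178 (array([ 0.49270974, -0.37209091]), np.float64(-0.3986530674200127), array([[ 2.5, -1. ],
       [-2.5,  1. ]]))
0.182 (array([ 0.49096052, -0.37100056]), np.float64(-0.3949883756258224), array([[ 1. , -0.4],
       [-1. ,  0.4]]))
0.182 (array([ 0.49257019, -0.37094832]), np.float64(-0.39865306742001316), array([[ 2.3, -1. ],
       [-2.3,  1. ]]))
[array([ 0.5897, -0.3096,  0.1918]), array([-1.0265, -1.5781,  0.3729])]
[array([ 0.4626, -0.2589,  0.1708]), array([ 0.4253,  0.6608, -0.173 ])]
scene -x-y hole [ 0.3939 -0.4201  0.174 ]
scene -x-y hole [ 0.4004 -0.4221  0.178 ]
scene -x-y hole [ 0.4069 -0.424   0.182 ]
expected [ 0.41126107 -0.42409158]
```

```bash
python3 -m jog '[[[-0.1,0.6,-0.05],0,1],[[-0.1,1.2,-0.05],0,1],[[-0.1,1.8,-0.05],0,1],[[-0.1,2.2,-0.05],0,1],[[-0.1,2.2,-0.05],0,1]]'
python3 -c "
from h import *
st()
f=grab_frame('scene'); crop(f,120,130,260,250,5,'pics/k11.png')
f=grab_frame('top'); crop(f,410,180,500,260,8,'pics/k12.png')"
```

```text
clock: 21.28
tcp_pos: [0.4902, -0.3684, 0.3549]
orientation: [-0.997, 1.494, -1.493]
contact_force: [-0.2, 0.2, -2.7]
grip_width: 0.011
t 21.27 tcp [ 0.4902 -0.3684  0.3549] F [-0.2  0.2 -2.7] M [ 0.01 -0.01  0.03] w 0.011
axes x [-0.384 -0.923 -0.   ] y [-0.001  0.    -1.   ] z [ 0.923 -0.384 -0.001]
```

View pics/k11.png

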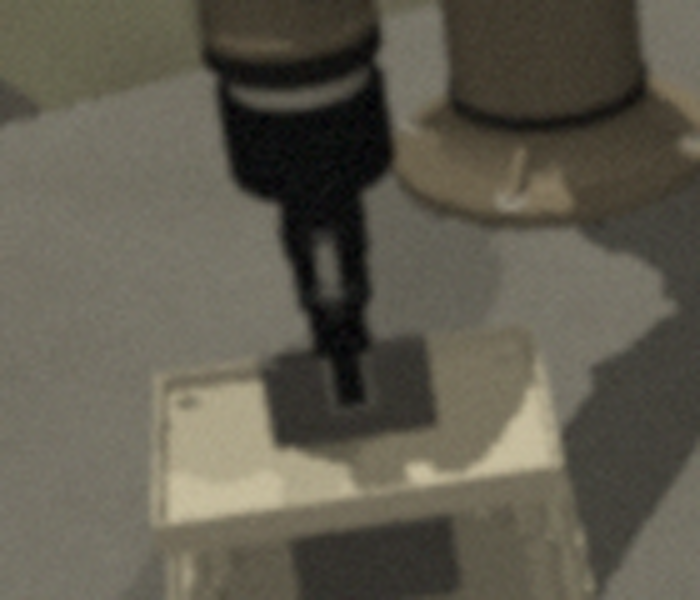

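View pics/k12.png

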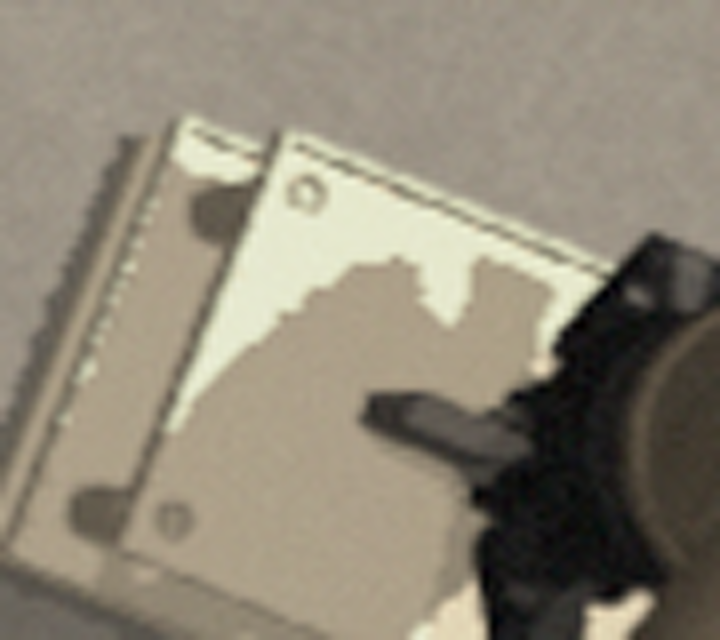

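```bash
python3 -m jog '[[[0,0.3,0],0,1],[[0,0.6,0],0,1],[[0,0.6,0],0,1]]'
python3 -c "
from h import *
st()
f=grab_frame('scene'); crop(f,140,190,250,260,6,'pics/k13.png')
f=grab_frame('top'); crop(f,410,180,500,260,8,'pics/k14.png')"
```

```text
clock: 21.75
tcp_pos: [0.4902, -0.3684, 0.3491]
orientation: [-0.997, 1.494, -1.493]
contact_force: [-0.3, 0.1, -2.3]
grip_width: 0.0111
t 21.75 tcp [ 0.4902 -0.3684  0.3491] F [-0.3  0.1 -2.3] M [-0.03 -0.04  0.01] w 0.0111
axes x [-0.384 -0.923 -0.   ] y [-0.  0. -1.] z [ 0.923 -0.384 -0.001]
```

View pics/k13.png

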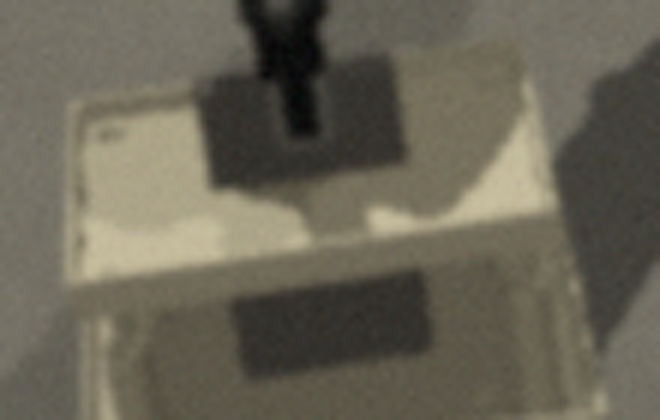

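View pics/k14.png

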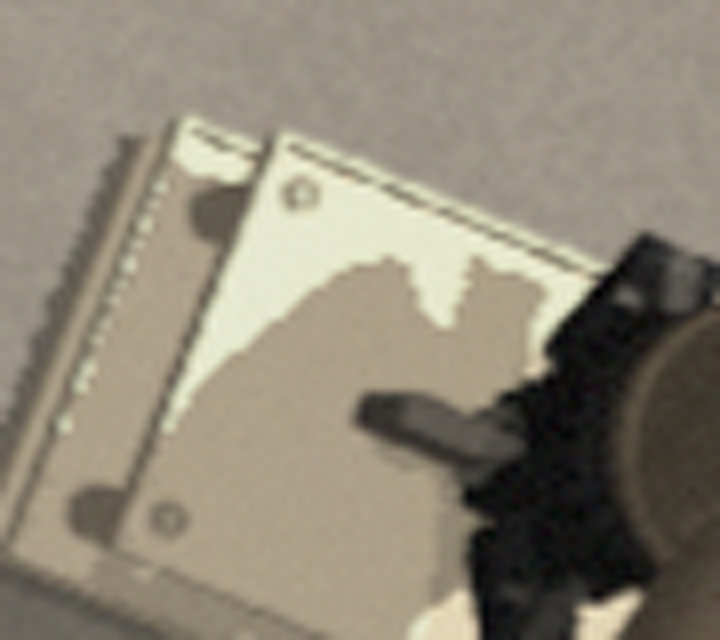

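```bash
python3 -m jog '[[[0,0.3,0],0,1],[[0,0.6,0],0,1],[[0,0.6,0],0,1]]'
python3 -c "
from h import *
st()"
python3 -m jog '[[[0,0.2,0],0,1],[[0,0.4,0],0,1],[[0,0.4,0],0,1]]'
python3 -c "
from h import *
st()
f=grab_frame('scene'); crop(f,140,190,250,260,6,'pics/k15.png')
f=grab_frame('top'); crop(f,410,180,500,260,8,'pics/k16.png')"
```

```text
clock: 22.22
tcp_pos: [0.4902, -0.3684, 0.343]
orientation: [-0.997, 1.494, -1.493]
contact_force: [0.3, 0.5, -3.1]
grip_width: 0.0111
t 22.23 tcp [ 0.4902 -0.3684  0.343 ] F [ 0.3  0.5 -3.1] M [-0.01  0.04 -0.03] w 0.0111
axes x [-0.384 -0.923 -0.   ] y [-0.001  0.    -1.   ] z [ 0.923 -0.384 -0.001]
clock: 22.6
tcp_pos: [0.4902, -0.3684, 0.3392]
orientation: [-0.996, 1.494, -1.493]
contact_force: [-0.3, -0.4, -2.9]
grip_width: 0.0108
t 22.6 tcp [ 0.4902 -0.3684  0.3392] F [-0.3 -0.4 -2.9] M [-0.03 -0.01 -0.04] w 0.0108
axes x [-0.384 -0.923 -0.   ] y [-0.  0. -1.] z [ 0.923 -0.384 -0.   ]
```

View pics/k15.png

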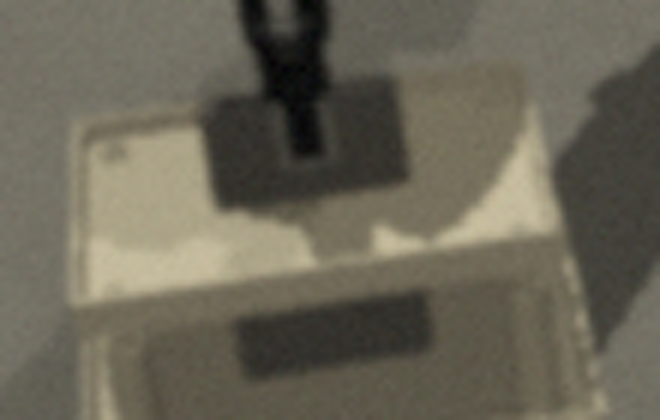

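View pics/k16.png

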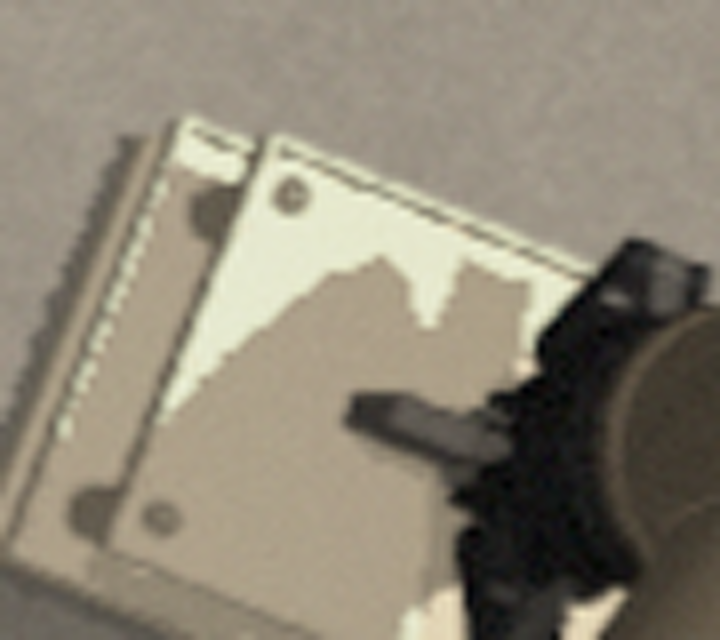

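```bash
python3 -m jog '[[[0,0.3,0],0,1],[[0,0.6,0],0,1],[[0,0.9,0],0,1],[[0,0.9,0],0,1]]'
python3 -c "
from h import *
st()"
```

```text
clock: 23.2
tcp_pos: [0.4902, -0.3684, 0.33]
orientation: [-0.997, 1.494, -1.493]
contact_force: [-0.7, -0.6, -2.5]
grip_width: 0.011
t 23.2 tcp [ 0.4902 -0.3684  0.33  ] F [-0.7 -0.6 -2.5] M [ 0.    0.06 -0.02] w 0.011
axes x [-0.384 -0.923 -0.   ] y [-0.001  0.    -1.   ] z [ 0.923 -0.384 -0.001]
```

```bash
python3 -m jog '[[[0,0.2,0],0,1],[[0,0.4,0],0,1],[[0,0.6,0],0,1],[[0,0.6,0],0,1]]'
python3 -c "
from h import *
st()"
```

```text
clock: 23.7
tcp_pos: [0.4905, -0.3686, 0.3248]
orientation: [-0.996, 1.493, -1.494]
contact_force: [-0.2, -0.2, 1.6]
grip_width: 0.0111
t 23.7 tcp [ 0.4905 -0.3686  0.3248] F [-0.2 -0.2  1.6] M [ 0.16  0.12 -0.02] w 0.0111
axes x [-0.384 -0.923 -0.   ] y [ 0.001 -0.    -1.   ] z [ 0.923 -0.384  0.001]
```

Touching the ledges. Press 2 mm more, then look.

```bash
python3 -m jog '[[[0,0.15,0],0,1],[[0,0.2,0],0,1],[[0,0.2,0],0,1]]'
python3 -c "
from h import *
st()
f=grab_frame('scene'); crop(f,130,170,260,290,5,'pics/k17.png')
f=grab_frame('top'); crop(f,410,180,500,260,8,'pics/k18.png')"
```

```text
clock: 24.08
tcp_pos: [0.4906, -0.3688, 0.3245]
orientation: [-0.995, 1.492, -1.493]
contact_force: [-1.8, 3.5, 14.7]
grip_width: 0.011
t 24.07 tcp [ 0.4906 -0.3688  0.3245] F [-1.8  3.5 14.7] M [1.04 1.12 0.  ] w 0.011
axes x [-0.384 -0.923 -0.001] y [ 0.002  0.    -1.   ] z [ 0.923 -0.384  0.002]
```

View pics/k17.png

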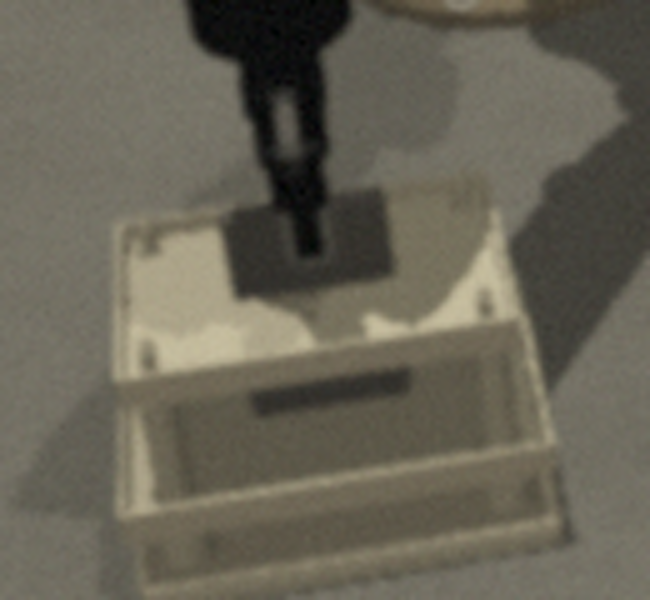

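```bash
python3 -m jog '[[[0,-0.15,0],0,1],[[0,-0.15,0],0,0.6],[[0,-0.15,0],0,0.3],[[0,-0.15,0],0,0],[[0,-0.15,0],0,0]]'
python3 -m jog '[[[0,-2,0],0,0],[[0,-5,0],0,0],[[0,-9,0],0,0],[[-5,-13,-3],0,0],[[-11,-13,-6],0,0],[[-17,-13,-9],0,0],[[-22,-13,-11],0,0],[[-22,-13,-11],0,0],[[-22,-13,-11],0,0]]'
python3 -c "
from h import *
st()
f=grab_frame('scene'); crop(f,130,170,260,290,5,'pics/k19.png'); cv2.imwrite('pics/sF.png',f['image'])
f=grab_frame('top'); crop(f,390,180,530,290,5,'pics/k20.png'); cv2.imwrite('pics/tF.png',f['image'])"
```

```text
clock: 24.8
tcp_pos: [0.4903, -0.3685, 0.3237]
orientation: [-0.996, 1.493, -1.493]
contact_force: [0.8, 0.5, -0.3]
grip_width: 0.0427
clock: 25.92
tcp_pos: [0.4732, -0.1234, 0.4549]
orientation: [-0.995, 1.492, -1.493]
contact_force: [-0.4, -0.5, 0.2]
grip_width: 0.0427
t 25.93 tcp [ 0.4732 -0.1234  0.4549] F [-0.4 -0.5  0.2] M [-0.02 -0.01 -0.03] w 0.0427
axes x [-0.383 -0.924 -0.001] y [ 0.002  0.    -1.   ] z [ 0.924 -0.383  0.001]
```

View pics/k19.png

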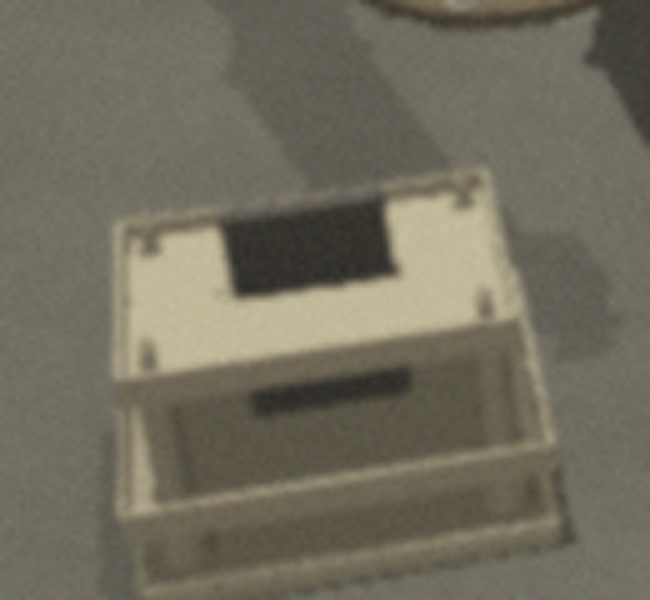

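View pics/k20.png

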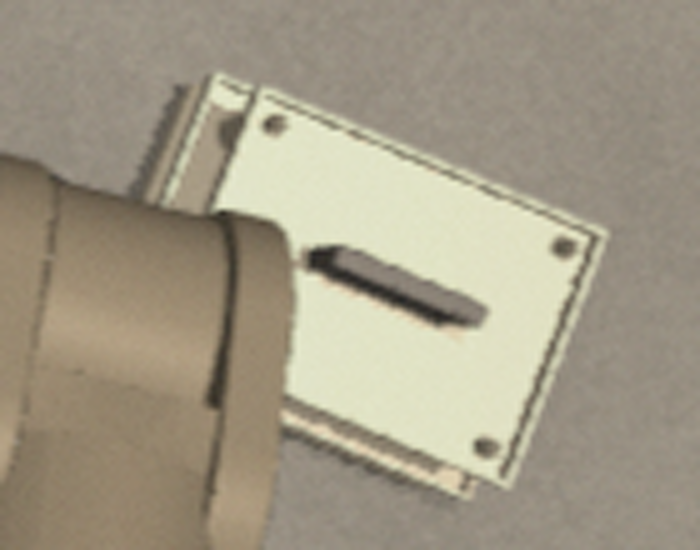

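View pics/tF.png

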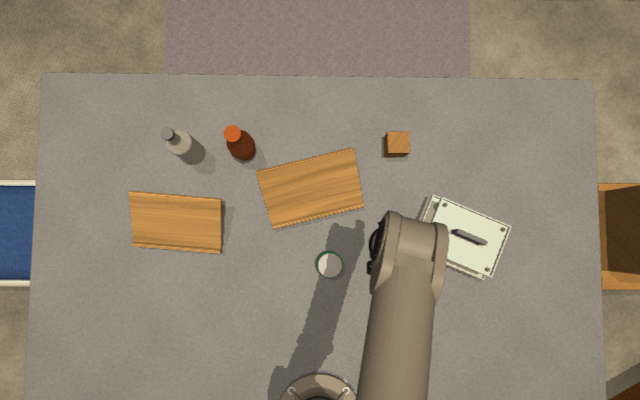

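```bash
python3 - <<'E'
from m import *
s=grab_frame("scene"); t=grab_frame("top")
T=cc([(262,92),(607,233),(511,488)],5,390,180); S=cc([(520,320),(117,377),(488,172),(118,220)],5,130,170)
M=np.array([[.07,.095],[.07,-.095],[-.07,-.095]]); N=np.array([[.07,.095],[.07,-.095],[-.07,.095],[-.07,-.095]])
print("top",fit(np.array([cast(t,*p,.14) for p in T]),M)); print("scene",fit(np.array([cast(s,*p,.14) for p in S]),N))
st()
E
```

```text
top (array([ 0.48792791, -0.368798  ]), np.float64(-0.38283317380649023), array([[-1. , -0.9],
       [-0.3,  0.6],
       [ 1.3,  0.3]]))
scene (array([ 0.48804633, -0.36919258]), np.float64(-0.41013014884617266), array([[ 1.1,  0.5],
       [-0.3,  1.7],
       [ 0.3, -1.6],
       [-1.1, -0.6]]))
t 26.12 tcp [ 0.473  -0.125   0.4541] F [ 0.2 -0.   0.3] M [-0.04 -0.03 -0.04] w 0.0421
axes x [-0.387 -0.922  0.   ] y [ 0.    -0.001 -1.   ] z [ 0.922 -0.387  0.   ]
```

```bash
python3 -c "
from bench import *
print(hand_in())"
```

```text
the job is handed in; nothing more can be done
None
```

Both trays are on the foot and released, and I handed the job in at about 26 s of the 72 s allowed. `hand_in()` gave no verdict, so the judged result is unknown to me.

**How it was done:** The tool can only point down. So I closed the jaws across each tilted grip plate while lifting, and the squeeze turned the tray level in the fingers. I then carried each tray over the foot and lowered it slowly, watching the force, until it stopped on its ledges.

**Larger tray:** The pictures show it level on the lower ledges, with all four posts through its holes.

**Smaller tray:**
- It came to a hard stop at a TCP height of 0.3245 m, and the last pictures show all four posts through its holes.
- Its tool height at the stop was about 71 mm above the larger tray's; the ledges are 72 mm apart.
- I did not measure its final level directly; I judged it from the pictures and the hard stop.

**Where the last checks disagreed:**
- **Centre:** Both cameras put the smaller tray's centre at about (0.488, -0.369). My top-view foot centre was (0.490, -0.369), so they differ by about 2 mm. The scene-view foot centre was (0.493, -0.371), which is about 5 mm off. The cameras are only good to about 2 mm, and the posts allow only about 1.5 mm of play.
- **Direction:** The two cameras gave -0.383 and -0.410 rad for the smaller tray, against -0.395 for the foot. That is within the 0.06 rad allowed.

**Bystanders:** The bottle, vase, jar and carton look unmoved in the last top picture. The arm ended clear of everything, with a contact force near zero.

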